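# Fit the retaining ring on a slide stainer's carousel hub

## Robot

A 6-joint arm with a two-finger parallel gripper is mounted at the origin on the work surface. World frame = base frame: x ahead of the robot, y to its left, z up, the work surface at z = 0. Lengths are in mm, angles in rad, forces in N, time in s.
With the tool pointing down it reaches from about 225 to 725 mm from the base axis. Payload 3.1 kg.
Tool frame: the origin (TCP) lies on the centre line of the jaws, within the pads' length; the fingertips stand 19 mm ahead of it and the grasp point (between the pads) is the TCP; z points along the fingers, y is the line along which they close (so a half turn about z gives the same grasp; the last joint's range is limited). The gripper opens to 85 mm and grips with 20 to 120 N. Pads are 22 mm wide; open, the fingers measure 114 mm over their backs; the gripper's body (76 mm by 85 mm) begins 54 mm behind the grasp point. The pads swing forward as they close: fully open they stand 13 mm farther back than shut.
Start: joints at [0.979, 0.048, 0.099, 1.622, 0, 1.443], TCP at [234.864, 469.528, 216.912] pointing down, gripper open.
Joint ranges: [-2.91, 2.91], [-0.99, 1.94], [-1.21, 1.42], [-2.12, 2.29], [-1.49, 1.47], [-3.14, 3.14]. Speed limits (rad/s): [2.79, 2.79, 3.14, 3.14, 3.14, 3.14].

## Interface

Orientations are given as [roll, pitch, yaw] about the fixed x, y, z axes, in that order (R = Rz(yaw) Ry(pitch) Rx(roll)).
In Python, from plant import ctrl gives the robot as it stands.
- The arm moves only by the tool move_arm, never from a script. Its argument "plan" is one flat list of numbers, 7 for each row, row after row: the turn, a rotation vector about the tool's x, y, z scaled (see below), then the shift along the tool's x, y, z scaled (see below), then the closure, from -1 (fully open) to 1 (shut), so that 0 is half open. A call has 1 to 20 rows; each row shifts and turns the commanded pose from where the row before left it, along the tool's axes as they then stand; what a row does not reach is not made up. The controller multiplies each number of a shift by 0.025 m and each number of a turn by 4 degrees. A row lasts 1/8 s, in which the tool goes at most 62.5 mm and 10.7 degrees, less where a joint would pass 70% of its speed; a pose out of reach is approached as far as the arm can. A call with a number of a shift or a turn outside -1 to 1 is refused whole. A call with a gripper value outside its range is refused whole. The fingers move at their own pace and stop on an object; "force" is the grip in N (left out, the last holds). Time passes only in rows, so rows that do not move let the fingers close. It gives the time, the measured TCP pose, the force, the opening and the grip force at its end, in the units of the state.
- ctrl.observe(): the state, without advancing time (a new reading comes with each control period).
- ctrl.get_image(name): name is "side" or "top"; returns the picture (420x560x3 uint8, red, green, blue); there is no depth.
- ctrl.get_calibration(name): a dict with "K" (3x3 intrinsics, pixels), "k1" (the pictures are not rectified: a ray, as slopes to the right and down, at radius r is drawn at 1 + k1 r^2 times it, then the intrinsics apply), "world_to_cam" (4x4, takes a point from world to camera coordinates). Camera axes: x right, y up, looking along -z (the intrinsics and any distortion apply to the point x, -y, -z); pixel columns grow to the right and rows downward; lengths in mm; the calibration is good to about 2 mm. A picture is of the moment at which its call begins. get_calibration takes no time and is no camera call.
- ctrl.finish_job(): hands the job in; it is judged then, once.
The state is a dict: "time": time; "qpos": joint angles; "joint_vel": joint speeds; "joint_torque": joint torques, N m; "tool_pos": TCP position; "ee_rot": TCP orientation; "ft_force": force on the tool from outside, world axes, zero at the start; "ft_torque": the same for the moment, N m; "finger_gap": opening from 0.0 (shut) to 1.0 (fully open); "finger_force": force on a finger pad.
Only numpy, scipy, OpenCV 4.12 (cv2) and the standard library are available. Lean on these libraries where they do the work, as an engineer would, in place of code of your own. Each camera call takes 0.05 s, during which the arm holds its last target. There are 200 camera calls.

## Task

The carousel of the slide stainer still lacks its retaining ring: take the circlip pliers out of their rack, spread the snap ring that lies on the upturned steel lid by its two eyes, carry it spread over the head of the carousel's hub and let it close into the groove under the head, lying flat. Handle the ring with the plier tips only, not with the gripper, then hang the pliers back upright in their rack slot; leave the jars, bottles and forceps where they are.

Things in the scene. Friction and masses are not known exactly. Their poses are not given: they have to be found in the camera images.
- pliers_grip (a point): Circlip pliers, steel with grey plastic grips, 174 mm long, 0.2 kg, hung upright in the rack. Point midway between the grips. z up to the handle ends, y from handle to handle (squeeze along it), x through the thickness. Grips 20 mm thick (x), outer faces 65 mm apart at 7 to 22 mm above this point, where they end, 54 mm apart 20 mm below it. Finger guard 72 mm wide, underside 38 mm below it
- pliers_pivot (a point): Pivot of the pliers, 65 mm below pliers_grip, same axes. The handles do not cross: squeezing them spreads the tips. The return spring asks 13 N at the grips, the ring up to 18 N more. At the stop (each half swung 0.28 rad) the grips are about 25 mm apart and the ring is spread just wide enough for the hub's head
- pliers_tips (a point): Midway between the two pins of the pliers at rest, half-way along them, 147 mm below pliers_grip. Tapered pins, 4.5 mm thick, 11 mm long, under shoulders 18 x 8 mm whose undersides are 76 mm below the pivot; they point down at y = +-18 mm at rest, about +-40 mm at the stop. Spreading lifts them 8 mm towards the pivot
- plier_jaw (a joint): Angle between the two halves of the pliers, rad: 0 at rest, grows as the handles are squeezed, 0.56 at the stop
- rack_slot (a point): Grey plier rack, base 104 x 104 mm, 128 mm tall, fixed. Centre of the slot in its top plate, at the upper face. Slot 56 mm along the rack's y, 28 mm along x, plate 8 mm thick, open below. Hung up, the pliers have their guard on the plate, pivot 27 mm below this point, axes as the rack's. Two screwdrivers stand fixed at x = 50, y = +-24 mm, tops up to 32 mm above this point
- ring_center (a point): Snap ring of dark spring steel, 6 mm thick, 56 g, flat on the lid. Centre of its bore (radius 26 mm relaxed, 35 mm outside), half-way up, fixed to the ring's back. z up, x from the back to the gap between the eyes. Spread to the pliers' stop (arms about 0.26 rad) the widest circle in the bore has radius 30 mm, centred 5 mm from this point along x. It hangs on the pins by its spring force
- eye_left (a point): Centre of the ring's eye on its +y side, half-way up: a boss 21 mm in diameter with a through hole 13 mm in diameter; at rest 33 mm along x and 19 mm along y from ring_center. Moves with its arm
- eye_right (a point): Centre of the ring's eye on its -y side, likewise, at y = -19 mm at rest. As the ring closes round the hub its eyes move some 9 mm outwards along x from the hub's axis: let the plier tips follow, or the eyes drag on them
- ring_left (a joint): Bending of the ring's +y arm, rad: 0 relaxed, grows as its eye is spread outwards (60 mm of lever, about 14 N at 0.27), springs back
- ring_right (a joint): Bending of the ring's -y arm, likewise
- lid_top (a point): Upturned round steel lid, 66 mm in diameter at the top, 22 mm tall, fixed; centre of its upper face. The ring's eyes overhang its edge, so pins can pass below them
- hub_groove (a point): On the upright axis of the carousel's hub, where the middle of the ring's thickness lies when it rests in the groove. Groove 51 mm in diameter, 9 mm high, over a flange 66 mm in diameter whose top is 3 mm below this point and 16 mm above the platter. Jars and slide baskets stand round it 94 mm from the axis, tops up to 52 mm above this point. The white stainer, 260 mm in diameter, is fixed
- hub_head (a point): Centre of the top of the hub's head, on the same axis, 13.5 mm above hub_groove: head 58 mm in diameter, 7.5 mm high with a 2.5 mm chamfer, carrying a bolt head 4 mm high, 16 mm in diameter
- jar1_center (a point): a lidded glass staining jar, 38 mm in diameter and 68 mm tall, standing on the carousel; centre, half-way up. A bystander
- jar2_center (a point): a lidded glass staining jar, 38 mm in diameter and 68 mm tall, standing on the carousel; centre, half-way up. A bystander
- jar3_center (a point): a lidded glass staining jar, 38 mm in diameter and 68 mm tall, standing on the carousel; centre, half-way up. A bystander
- amber_center (a point): amber glass bottle, 60 mm in diameter and 150 mm tall, near the lid; centre, half-way up. A bystander
- reagent_center (a point): white plastic bottle, 58 mm in diameter and 135 mm tall, near the rack; centre, half-way up. A bystander
- forceps_center (a point): steel forceps, 125 mm long, lying on the table near the lid; centre. A bystander

How it is judged (in metres and radians):
On the way, in this order (a step that is already met when the one before it is completed fails the run):
1. the ring is lifted off the lid, spread on the plier tips (contact force between pliers and ring above 1 N and z of ring_center in the frame of lid_top above 0.03 m and value of joint each of ring_left, ring_right above 0.1 rad), for 0.2 s.
2. the ring has closed in the groove under the hub's head, flat and centred (horizontal distance between ring_center and hub_groove below 0.005 m and z of ring_center in the frame of hub_groove between -0.003 and 0.005 m and angle between ring_center's own z axis and vertical below 0.1 rad and value of joint each of ring_left, ring_right below 0.06 rad), for 0.2 s.
At the end, for the whole second after the job is handed in: Ring closed (arms under 0.06 rad) in the groove: within 5 mm of the hub axis, 3 mm below to 5 mm above its seat, tilt under 0.1 rad. Pliers at rest in the rack slot: pivot within 12 mm of its centre, 20 to 34 mm below the plate's face, tilt under 0.15 rad, off the ring (all of step 2 and horizontal distance between pliers_pivot and rack_slot below 0.012 m and z of pliers_pivot in the frame of rack_slot between -0.034 and -0.02 m and angle between pliers_pivot's own z axis and vertical below 0.15 rad and linear speed of each of pliers, ring below 0.02 m/s and contact force between pliers and ring below 0.1 N); the robot touches nothing.
It fails at once if a jar, a bottle or the forceps is moved by more than 15 mm (distance of any of jar1_center, jar2_center, jar3_center, amber_center, reagent_center, forceps_center from where it was at the start of the episode above 0.015 m).
It fails at once if the gripper touches the ring (contact force between the fingers and ring above 0.5 N).
It also fails if it takes over 67 s, if anything falls off the work surface, if the arm or the gripper's body presses on something with over 40 N, if the wrist force passes 120 N, or if a joint passes its speed limit or range.

## Working session

There is one attempt and no reset: what is moved stays moved. The work goes in short steps, Python scripts to look and compute and a tool call to move; the robot and the scene stay as the last step left them, time stands still between calls to the robot, and variables do not carry over. Pictures are saved under pics/ and viewed, at most 10 in all, crops included, and the job is handed in when it is done.

Besides the shell and the picture viewer there is one more tool, called after "Request:" as name(argument=value, ...) on one line, values as JSON. move_arm: Moves the arm, as the interface text tells. Shifts and turns lie within -1 to 1; 1 stands for 0.025 m of shift or 4 degrees of turn. Its arguments: {"type":"object","properties":{"plan":{"type":"array","items":{"type":"number"}},"force":{"type":"number"}},"required":["plan"]}

```bash
ls; mkdir -p pics; cat > h.py <<'E'
import numpy as np, cv2
from plant import ctrl
def cal(n):
    c=ctrl.get_calibration(n); return np.array(c["K"],float),float(c["k1"]),np.array(c["world_to_cam"],float)
def ray(n,uv):
    K,k1,T=cal(n)
    d=np.array([(uv[0]-K[0,2])/K[0,0],(uv[1]-K[1,2])/K[1,1]])
    s=d.copy()
    for _ in range(20): s=d/(1+k1*(s@s))
    R=T[:3,:3]; o=-R.T@T[:3,3]
    v=R.T@np.array([s[0],-s[1],-1.]); return o,v/np.linalg.norm(v)
def onz(n,uv,z):
    o,v=ray(n,uv); return o+v*(z-o[2])/v[2]
def tri(uva,uvb,a="side",b="top"):
    o1,v1=ray(a,uva);o2,v2=ray(b,uvb)
    A=np.stack([v1,-v2],1); t=np.linalg.lstsq(A,o2-o1,rcond=None)[0]
    p,q=o1+t[0]*v1,o2+t[1]*v2
    return (p+q)/2,np.linalg.norm(p-q)
def proj(n,p):
    K,k1,T=cal(n); c=T[:3,:3]@np.array(p,float)+T[:3,3]
    s=np.array([c[0],-c[1]])/-c[2]; s=s*(1+k1*(s@s))
    return K[:2,:2]@s+K[:2,2]
def snap(n,f):
    im=ctrl.get_image(n)[:,:,::-1].copy(); cv2.imwrite("pics/"+f+".png",im); return im
E
python3 - <<'E'
from h import *
for n in("side","top"):
    im=snap(n,n+"0"); K,k1,T=cal(n); print(n,K[0,0],k1,-T[:3,:3].T@T[:3,3])
print(ctrl.observe())
E
```

```text
pics
side 389.18267777225157 -0.025544601983631232 [  79.57591642 -604.24464725  531.68578216]
top 401.8089276754431 -0.012430742072984773 [ 356.37942521    1.83981692 1232.90719413]
{'time': 0.1, 'qpos': array([ 9.79212888e-01,  4.86922674e-02,  9.77072943e-02,  1.62201688e+00,
       -2.67052878e-05,  1.44298352e+00]), 'joint_vel': array([-0.00012326, -0.00089673,  0.00382475, -0.00068941,  0.00046401,
       -0.00044234]), 'joint_torque': array([ 1.76021080e-03, -3.39851367e+01,  3.20936108e+01,  1.58266764e-02,
       -8.93877177e-05,  6.73745816e-06]), 'tool_pos': array([234.52817216, 469.02378245, 215.80249462]), 'ee_rot': array([-3.13940172e+00, -2.54639468e-04,  2.67782177e+00]), 'ft_force': array([ 0.72188251, -0.31928806,  0.51899127]), 'ft_torque': array([ 0.02681726, -0.02126273, -0.01637314]), 'finger_force': 0.0, 'finger_gap': 0.9975151165221134}
```

View pics/side0.png

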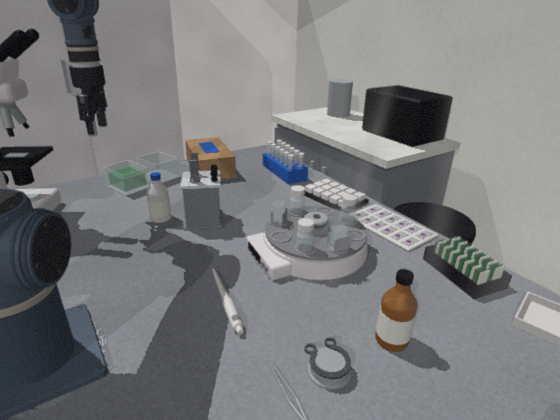

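View pics/top0.png

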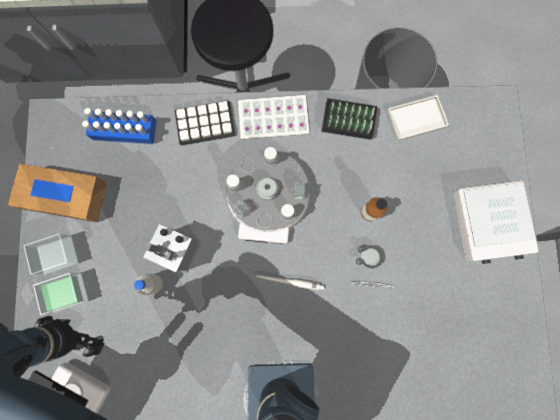

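Side shows the rack at about (202,200), hub (316,220) and lid with ring (330,365). Top shows the rack at (168,248), hub (267,187) and ring (369,256) with its eyes to the left. I'll zoom in on all of these in one montage.

```bash
python3 - <<'E'
from h import *
s=cv2.imread("pics/side0.png");t=cv2.imread("pics/top0.png")
def crop(im,x,y,w,k):
    h=w*300//266
    c=cv2.resize(im[y:y+h,x:x+w],(266,300),interpolation=cv2.INTER_CUBIC); print(x,y,266/w); return c
r1=[crop(s,170,140,66,0),crop(s,266,190,100,0),crop(s,296,330,66,0)]
r2=[crop(t,138,218,60,0),crop(t,237,155,60,0),crop(t,342,228,54,0)]
cv2.imwrite("pics/m0.png",np.vstack([np.hstack(r1),np.hstack(r2)]))
E
```

```text
170 140 4.03030303030303
266 190 2.66
296 330 4.03030303030303
138 218 4.433333333333334
237 155 4.433333333333334
342 228 4.925925925925926
```

View pics/m0.png

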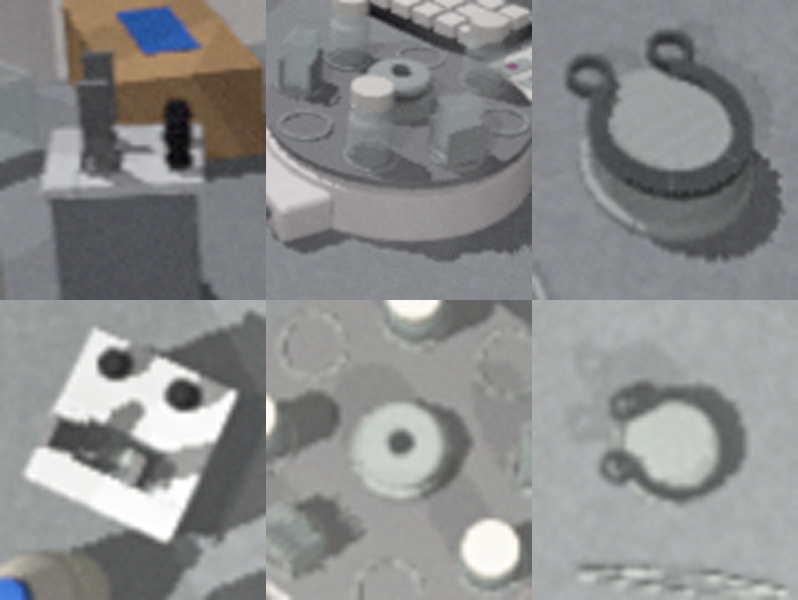

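Montage: the rack plate's corners, both ring eyes and the hub bolt are visible in both views. I'll compute their positions next.

```bash
python3 - <<'E'
from h import *
np.set_printoptions(precision=1,suppress=True)
T=lambda l,x,y,k,ox,oy:[((a-ox)/k+x-.5+.5/k,(b-oy)/k+y-.5+.5/k) for a,b in l]
rk=T([(96,328),(238,388),(168,542),(25,475)],138,218,266/60,0,300)
P=np.array([onz("top",p,128) for p in rk]);print("rack",P,P.mean(0),[np.linalg.norm(P[i]-P[i-1]) for i in range(4)])
d=(P[0]+P[1]-P[2]-P[3]);e=(P[0]+P[3]-P[1]-P[2]); print("rack x yaw",np.degrees(np.arctan2(d[1],d[0])),np.degrees(np.arctan2(e[1],e[0])))
rs=T([(44,186),(203,184)],170,140,266/66,0,0); print("side front corners",[onz("side",p,128) for p in rs])
et=T([(629,403),(617,466)],342,228,266/54,532,300); es=T([(669,50),(590,75)],296,330,266/66,532,0)
for a,b in zip(es,et): print("eye",tri(a,b),onz("side",a,25),onz("top",b,25))
ht=T([(400,442)],237,155,266/60,266,300)[0]; hs=T([(401,70)],266,190,2.66,266,0)[0]
print("bolt",tri(hs,ht),ht,hs)
# lid bright disc, hub head
t=cv2.imread("pics/top0.png");g=cv2.cvtColor(t,6)
for nm,(x,y,w,h),th in (("lid",(355,240,30,32),165),("hub",(250,170,34,34),150)):
    m=(g[y:y+h,x:x+w]>th).astype(np.uint8); n,l,s,c=cv2.connectedComponentsWithStats(m); i=1+np.argmax(s[1:,4]); print(nm,s[i],c[i]+[x,y],g[y:y+h,x:x+w].max())
print("lid",onz("top",(369.5,256.3),22))
E
```

```text
rack [[504.7 325.8 128. ]
 [464.6 236.4 128. ]
 [370.7 279.3 128. ]
 [414.1 368.6 128. ]] [438.5 302.5 128. ] [np.float64(100.22377275900406), np.float64(98.01710967303305), np.float64(103.23971213225472), np.float64(99.3006408798725)]
rack x yaw -24.871653677415566 64.93598031162006
side front corners [array([376.3, 279. , 128. ]), array([462.5, 230.4, 128. ])]
eye (array([ 427.9, -252.4,   25.8]), np.float64(1.219659028177605)) [ 429.  -252.1   25. ] [ 427.4 -252.2   25. ]
eye (array([ 391. , -243.7,   24.6]), np.float64(3.3564296585614444)) [ 392.3 -244.7   25. ] [ 389.6 -242.7   25. ]
bolt (array([611.7,  24. ,  91.7]), np.float64(3.7452287240254507)) (266.8383458646617, 186.64285714285714) (316.4398496240601, 216.00375939849624)
lid [  6   9  18  16 223] [370.2 256.4] 207
hub [  0   8  27  26 504] [263.1 191. ] 209
lid [ 403.6 -276.    22. ]
```

```bash
python3 - <<'E'
from h import *
s=cv2.imread("pics/side0.png");t=cv2.imread("pics/top0.png")
R=lambda im,x,y,w,h,k:cv2.resize(im[y:y+h,x:x+w],None,fx=k,fy=k,interpolation=cv2.INTER_CUBIC)
a=R(t,143,222,50,60,8);b=R(s,176,145,50,60,8)
cv2.imwrite("pics/m1.png",np.clip(np.hstack([a,b])*1.3,0,255).astype(np.uint8))
# predicted projections for candidate slot centres
c0=np.array([438.5,302.5,128.]);th=np.radians(-25);X=np.array([np.cos(th),np.sin(th),0]);Y=np.array([-X[1],X[0],0])
for dx in(0,-20):
    for yy in(-27,27):
        p=c0+X*dx+Y*yy+[0,0,60]; print(dx,yy,p,(proj("top",p)-[143,222])*8,(proj("side",p)-[176,145])*8+[400,0])
    for yy in(-24,24):
        p=c0+X*(dx+50)+Y*yy+[0,0,32]; print("scr",dx,yy,(proj("top",p)-[143,222])*8,(proj("side",p)-[176,145])*8+[400,0])
E
```

```text
0 -27 [427.08930693 278.02968975 188.        ] [219.31769465 225.12471226] [573.67690342 119.00992066]
0 27 [449.91069307 326.97031025 188.        ] [ 70.70301248 159.10029606] [579.40300981  62.57101361]
scr 0 -24 [297.46233435  89.84251423] [738.4241651  192.55237591]
scr 0 24 [169.24295863  33.42825653] [736.75236306 140.20582731]
-20 -27 [408.96315119 286.48205498 188.        ] [192.71081627 281.77205264] [508.94688306 121.23412227]
-20 27 [431.78453733 335.42267548 188.        ] [ 43.82822982 215.37279988] [517.69044909  64.54227671]
scr -20 -24 [271.87506659 144.36064257] [675.5362769  194.90913674]
scr -20 24 [143.42783173  87.63525731] [676.41169654 142.32856841]
```

View pics/m1.png

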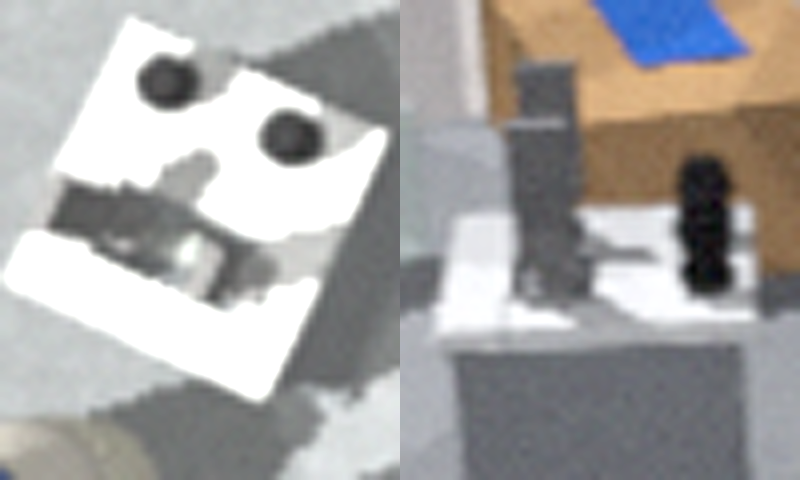

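Request:
move_arm(plan=[0,0,-0.4,-0.5,-0.1,-0.8,-1,0,0,0,-1,-0.26,0,-1,0,0,0,-1,-0.26,0,-1,0,0,0,-1,-0.26,0,-1,0,0,0,-1,-0.26,0,-1,0,0,0,-1,-0.26,0,-1,0,0,0,-1,-0.26,0,-1,0,0,0,-1,-0.26,0,-1,0,0,0,-1,-0.26,0,-1,0,0,0,-1,-0.26,0,-1,0,0,0,-0.3,-0.14,0,-1,0,0,0,0,0,0,-1,0,0,0,0,0,0,-1], force=40)

```text
time: 1.72
tool_pos: [428.8, 307.9, 236.9]
ee_rot: [3.142, -0.001, 2.707]
ft_force: [-0.3, 0.7, 0.2]
finger_gap: 0.999
finger_force: 0.0
```

Request:
move_arm(plan=[0,0,0,-0.04,-0.03,0.6,-1,0,0,0,0,0,0.6,-1,0,0,0,0,0,0.6,-1,0,0,0,0,0,0.5,-1,0,0,0,0,0,0.3,-1,0,0,0,0,0,0,-1,0,0,0,0,0,0,-1])

```text
time: 2.6
tool_pos: [430.4, 306.4, 172.5]
ee_rot: [3.141, 0.001, 2.706]
ft_force: [-0.9, 0.2, 0.7]
finger_gap: 1.003
finger_force: 0.0
```

```bash
python3 - <<'E'
from h import *
s=snap("side","s1");t=snap("top","t1")
R=lambda im,x,y,w,h,k:cv2.resize(im[y:y+h,x:x+w],None,fx=k,fy=k,interpolation=cv2.INTER_CUBIC)
cv2.imwrite("pics/m2.png",np.clip(np.hstack([R(t,143,222,50,75,8),R(s,176,125,50,75,8)])*1.3,0,255).astype(np.uint8))
E
```

```text
(no output)
```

View pics/m2.png

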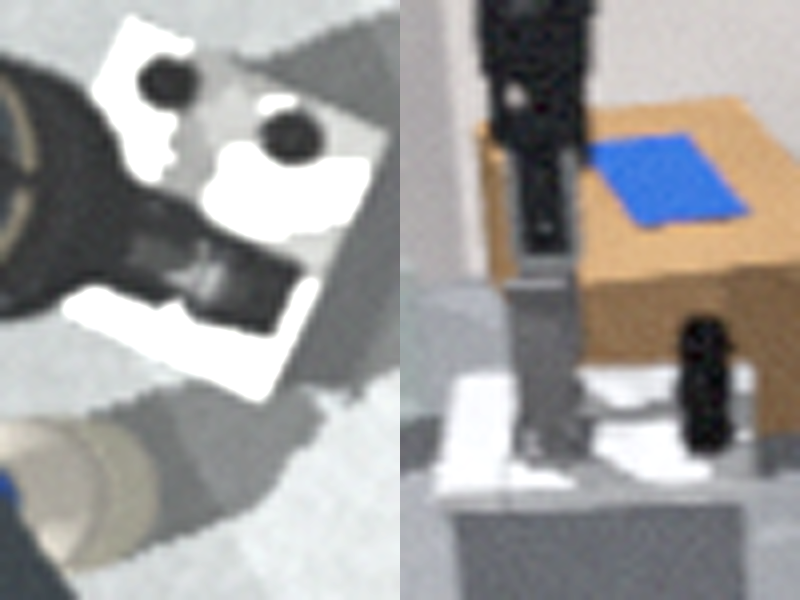

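```bash
python3 - <<'E'
from h import *
c=np.array([430.4,306.4]);Y=np.array([.4226,.906])
for y in(-32,-44,-57):
    for z in(156,166,188,200):
        print(y,z,(proj("side",[*(c+Y*y),z])-[176,125])*8+[400,0])
E
```

```text
-32 156 [551.93861662 380.43047606]
-32 166 [549.46070571 351.02706002]
-32 188 [543.94034801 285.38985386]
-32 200 [540.88871864 249.02748762]
-44 156 [550.37015968 394.69871469]
-44 166 [547.85660577 365.04178116]
-44 188 [542.2559703  298.82744068]
-44 200 [539.15944943 262.13870546]
-57 156 [548.63322191 410.50794838]
-57 166 [546.0799566  380.57183634]
-57 188 [540.3898542  313.72162728]
-57 200 [537.24328782 276.67312119]
```

```bash
python3 - <<'E'
from h import *
a=cv2.cvtColor(cv2.imread("pics/side0.png"),6).astype(int);b=cv2.cvtColor(cv2.imread("pics/s1.png"),6).astype(int)
print("cols",range(187,201))
for r in range(140,186): print(r,a[r,187:201],b[r,187:201])
E
```

```text
cols range(187, 201)
140 [138 134 133 135 134 135 131 135 132 136 136 138 136 137] [ 49  25  22  30  29  28  37  31  32  32  29  32  75 120]
141 [135 135 133 132 135 136 135 134 132 134 133 138 136 138] [ 46  24  25  27  29  28  28  25  27  32  28  27  71 117]
142 [128 135 135 136 136 137 134 136 136 134 137 135 131 128] [ 62  33  32  25  32  27  27  22  27  27  31  23  65 109]
143 [115 137 137 141 138 135 134 134 136 135 137 125  96  89] [93 79 53 27 23 24 17 19 30 45 52 35 46 74]
144 [114 141 141 138 139 136 134 138 137 135 138 127  97  83] [119 132  92  52  26  20  24  30  33  75  79  49  49  75]
145 [ 98 123 135 133 135 139 139 137 135 136 134 128 112  90] [ 97 114  97  57  32  25  23  16  37  75  89  62  66  84]
146 [ 88 115 137 134 136 133 134 130 124 128 127 126 127 117] [ 85 104 100  65  30  31  34  30  26  70  86  91 104 112]
147 [ 86  97 113 134 134 130 124 123 117 121 122 124 125 116] [ 90  95  89  72  32  28  39  26  33  70  90 113 136 129]
148 [ 89  95 101 115 126 128 121 124 126 124 125 127 126 123] [ 90  95  96  77  32  30  31  27  24  65  94 118 139 137]
149 [ 88  94 
[... 3726 characters left out ...]
0 102 114  88  73  76  73  72  63  78 158] [197 200 177  92  98 115  87  74  76  75  65  70  91 159]
181 [195 194 167 102 105 124 106  80  81  79  69  65  82 152] [196 197 170 107 107 124 110  79  78  78  73  69  90 154]
182 [195 185 159 142 126 103  97  93  92  91  90  91  95 112] [196 188 162 144 128 102 101  96  94  91  89  90  98 111]
183 [194 187 183 193 175 140 131 133 120 100 113 122 122 123] [197 188 183 195 179 139 134 134 122 103 115 125 122 125]
184 [196 184 182 198 196 196 198 197 181 153 140 128 126 128] [196 185 182 199 199 198 201 198 183 153 142 129 127 127]
185 [189 180 181 192 191 191 191 191 192 188 171 135 123 127] [191 184 182 194 192 193 193 192 193 190 172 133 125 125]
```

```bash
python3 - <<'E'
from h import *
p=np.array([234.5,469,216.]);Y=np.array([.449,.894,0])
for y in(-50,50):
    for z in(-40,-19,-6,0,20): q=p+Y*y+[0,0,z]; print(y,z,proj("side",q),proj("top",q))
s=cv2.imread("pics/side0.png")[60:160,50:150];t=cv2.imread("pics/top0.png")[300:400,20:120]
cv2.imwrite("pics/m3.png",np.clip(cv2.resize(np.hstack([s,t]),(800,400),interpolation=2)*1.5,0,255).astype(np.uint8))
E
```

```text
-50 -40 [ 96.16130457 162.27997828] [113.76972036 336.10980696]
-50 -19 [ 94.56834017 154.42948688] [110.40688514 337.36804221]
-50 -6 [ 93.56898721 149.4945657 ] [108.25509423 338.1730872 ]
-50 0 [ 93.10429196 147.19723443] [107.24317915 338.55165474]
-50 20 [ 91.53935529 139.44832344] [103.78107872 339.84677342]
50 -40 [106.79606886 149.57635827] [ 79.83545859 318.93738885]
50 -19 [105.43259867 142.26478408] [ 75.80909886 319.8337052 ]
50 -6 [104.57825123 137.67475622] [ 73.23353195 320.40696902]
50 0 [104.18125219 135.53958555] [ 72.02254472 320.67648391]
50 20 [102.84554262 128.34511922] [ 67.88039776 321.59823615]
```

View pics/m3.png

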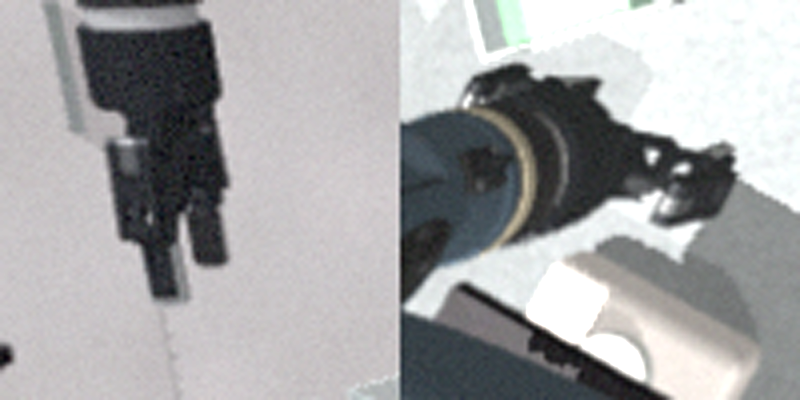

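Request:
move_arm(plan=[0,0,0,0,0,0.4,-1,0,0,0,0,0,0.4,-1,0,0,0,0,0,0,-1,0,0,0,0,0,0,-1])

```text
time: 3.2
tool_pos: [429.9, 306.1, 151.6]
ee_rot: [-3.141, -0.0, 2.706]
ft_force: [0.4, -0.6, 0.6]
finger_gap: 1.0
finger_force: 0.0
```

```bash
python3 - <<'E'
from h import *
b=cv2.cvtColor(snap("side","s2"),6).astype(int)
for r in range(145,186): print(r,b[r,187:201])
E
```

```text
145 [ 58  27  36  99 117  52  20  24  20  28  32  31  47  78]
146 [ 66  34  39  99 110  44  23  19  19  30  23  14  51  89]
147 [ 63  29  22  38  39  28  26  30  28  34  23  33  55 101]
148 [ 64  32  27  27  26  20  35  32  27  29  28  25  49 106]
149 [ 57  27  21  39  36  37  36  36  30  28  23  26  42 105]
150 [ 71  33  30  32  27  24  25  20  22  32  25  21  36 104]
151 [ 83  57  39  43  23  23  15  20  29  31  43  31  38 105]
152 [ 94  90  86  77  33  23  31  18  25  53  83  72  45 104]
153 [ 90  98  99  82  45  23  21  30  26  54  79  80  71 117]
154 [ 95  96 100  81  45  15  35  34  24  44  79  99 119 143]
155 [ 94  94  99  86  55  28  38  48  26  49  81 104 126 143]
156 [ 96  95 100  88  51  25  32  22  28  48  79 107 127 144]
157 [ 93  96 100  87  55  20  21  27  30  34  69 108 134 143]
158 [ 95  99 101  87  65  31  36  34  25  37  77 106 133 143]
159 [105  95  99  89  68  30  24  31  24  36  70 100 118 137]
160 [110 107 112  99  69  36  23  29  28  31  71  98 102 105]
161 [132 110  85  90  75  29  31  44  34  30  68  90  90  88]
162 [140 123  93  94  81  34  25  32  20  33  
[... 741 characters left out ...]
2  73  75 114 141]
175 [194 197 185 148  85  76  77  78  74  75  72  89 109 120]
176 [194 195 183 137  77  71  79  82  76  76  81  95 110 115]
177 [196 196 177 121  74  70  77  79  77  82  82  69  71  93]
178 [196 197 176  96  76  86  75  70  71  80  90  76  71 126]
179 [198 201 180  99  95 116  92  75  69  72  75  80  82 137]
180 [197 200 177  96  96 112  88  75  70  73  71  69  90 160]
181 [198 195 169 106 109 124 113  80  78  79  73  67  88 154]
182 [196 185 161 146 130 100 102  97  89  92  93  92  95 116]
183 [199 189 184 198 178 138 134 134 121 102 114 124 127 126]
184 [196 186 184 201 199 197 200 199 182 153 141 131 127 125]
185 [191 183 183 192 195 194 194 194 194 190 171 134 125 129]
```

Request:
move_arm(plan=[0,0,0,0,0,0.54,-1,0,0,0,0,0,0,-0.8,0,0,0,0,0,0,-0.6,0,0,0,0,0,0,-0.5,0,0,0,0,0,0,-0.45,0,0,0,0,0,0,-0.45,0,0,0,0,0,0,-0.45,0,0,0,0,0,0,-0.45], force=40)

```text
time: 4.25
tool_pos: [430.5, 306.4, 139.1]
ee_rot: [3.141, 0.001, 2.706]
ft_force: [0.7, -0.8, 4.4]
finger_gap: 0.723
finger_force: 11.5
```

Request:
move_arm(plan=[0,0,0,0,0,-0.2,-0.45,0,0,0,0,0,-0.4,-0.45,0,0,0,0,0,-0.5,-0.45,0,0,0,0,0,-0.5,-0.45,0,0,0,0,0,-0.5,-0.45,0,0,0,0,0,-0.5,-0.45,0,0,0,0,0,-0.5,-0.45,0,0,0,0,0,-0.5,-0.45,0,0,0,0,0,-0.5,-0.45,0,0,0,0,0,-0.5,-0.45,0,0,0,0,0,-0.5,-0.45,0,0,0,0,0,-0.5,-0.45,0,0,0,0,0,-0.3,-0.45,0,0,0,0,0,-0.2,-0.45,0,0,0,0,0,0,-0.45,0,0,0,0,0,0,-0.45])

```text
time: 6.25
tool_pos: [429.9, 306.2, 290.4]
ee_rot: [-3.141, -0.001, 2.706]
ft_force: [0.1, -0.2, -1.2]
finger_gap: 0.732
finger_force: 11.3
```

```bash
python3 - <<'E'
from h import *
s=snap("side","s3");t=snap("top","t3")
cv2.imwrite("pics/m4.png",np.clip(np.hstack([cv2.resize(s[70:220,150:250],(400,600),interpolation=2),cv2.resize(t[200:300,115:182],(400,600),interpolation=2)])*1.3,0,255).astype(np.uint8))
p=ctrl.observe()["tool_pos"];print(p)
E
```

```text
[429.87907627 306.1084077  290.35919867]
```

View pics/m4.png

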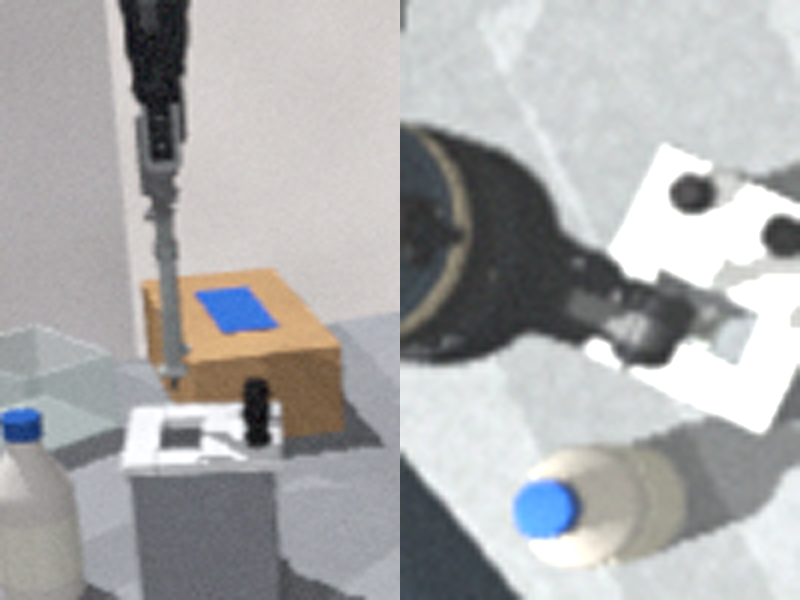

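```bash
python3 - <<'E'
from h import *
c=np.array([429.9,306.2,0]);Y=np.array([.4226,.906,0])
for y in(-20,20):
  for z in(160,165,172): print(y,z,proj("side",c+Y*y+[0,0,z]))
s=cv2.imread("pics/s3.png");g=cv2.cvtColor(s,6)
cs=[(a/4+150-.4,b/4+70-.4) for a,b in((165,428),(203,418),(200,450),(160,449))]
P=np.array([onz("side",p,128) for p in cs]);print("slot?",P.round(1),P.mean(0))
for r in range(172,184): print(r,g[r,186:204])
print("expect slot centre px",proj("side",[429.4,306.7,128]),proj("top",[429.4,306.7,128]))
t=cv2.cvtColor(cv2.imread("pics/t3.png"),6)
for r in range(244,264): print(r,t[r,156:180])
E
```

```text
-20 160 [194.90990758 169.41586934]
-20 165 [194.75662219 167.59071904]
-20 172 [194.54102188 165.02168693]
20 160 [195.5330857  163.88992952]
20 165 [195.38667956 162.11524229]
20 172 [195.18079224 159.61773146]
slot? [[421.4 322.  128. ]
 [450.  325.3 128. ]
 [426.6 275.9 128. ]
 [405.2 290.7 128. ]] [425.81313303 303.46383991 128.        ]
172 [192 192 193 193 188 184 194 196 194 197 195 197 197 196 195 192 191 189]
173 [194 193 193 197 193 183 193 194 193 195 193 193 192 192 189 191 189 190]
174 [192 192 193 196 186 164 165 166 167 167 159 153 154 152 155 171 189 190]
175 [191 192 193 190 163 131 134 140 139 138 136 137 135 137 154 179 191 190]
176 [191 194 192 182 139 109 118 130 128 129 130 128 128 127 162 188 193 190]
177 [190 195 194 177 120  81  81  89  88  81  76  75  76  80 129 172 184 181]
178 [194 194 194 174  99  69  71  68  62  69  63  67  64  72 106 138 138 130]
179 [193 195 198 176  98  65  68  73  70  64  68  68  67  77 139 182 175 145]
180 [194 194 198 175  91  66  67  68  70  73  69  67  70  89 160 195 194 190]
181 [196 196 195 167  95  78  86  96  89  91  93  92 
[... 1618 characters left out ...]
  56 124 193 180 212 209 187 146 164 167 165 162 168 214
 252 254 253 252 253 253]
258 [ 60  57  51  45  76 181 254 249 246 214 181 160 162 165 164 166 184 236
 254 253 253 252 253 253]
259 [ 45  45  45  50 127 235 255 254 253 248 241 201 172 164 163 165 202 249
 254 253 252 253 253 254]
260 [ 61  59  66  95 190 255 255 253 253 253 254 250 243 204 165 171 225 253
 253 253 253 253 253 255]
261 [160 160 174 225 251 255 254 253 253 253 253 253 254 250 242 222 233 254
 253 253 253 253 254 255]
262 [241 252 253 255 254 253 253 253 253 253 253 253 253 253 253 250 250 252
 250 253 253 253 255 254]
263 [214 235 253 255 254 253 253 253 253 253 253 253 253 253 253 253 252 252
 251 251 246 251 255 251]
```

Pliers hang upright in the gripper with their pins clear of the rack at z≈165. Side shows the slot at about (195,178), which confirms its position. Now carrying them across.

Request:
move_arm(plan=[0,0,0,-0.2,-0.5,0,-0.45,0,0,0,-0.43,-1,0,-0.45,0,0,0,-0.43,-1,0,-0.45,0,0,0,-0.43,-1,0,-0.45,0,0,0,-0.43,-1,0,-0.45,0,0,0,-0.43,-1,0,-0.45,0,0,0,-0.43,-1,0,-0.45,0,0,0,-0.43,-1,0,-0.45,0,0,0,-0.43,-1,0,-0.45,0,0,0,-0.43,-1,0,-0.45,0,0,0,-0.43,-1,0,-0.45,0,0,0,-0.43,-1,0,-0.45,0,0,0,-0.43,-1,0,-0.45,0,0,0,-0.43,-1,0,-0.45,0,0,0,-0.43,-1,0,-0.45,0,0,0,-0.43,-1,0,-0.45,0,0,0,-0.43,-1,0,-0.45,0,0,0,-0.43,-1,0,-0.45,0,0,0,-0.43,-1,0,-0.45,0,0,0,-0.43,-1,0,-0.45])

```text
time: 8.85
tool_pos: [413.0, -225.2, 290.9]
ee_rot: [-3.141, -0.0, 2.705]
ft_force: [0.2, -0.6, -1.9]
finger_gap: 0.732
finger_force: 11.3
```

Request:
move_arm(plan=[0,0,0.98,-0.43,-1,0,-0.45,0,0,0.98,-0.2,-0.5,0,-0.45,0,0,0.98,0,0,0,-0.45,0,0,0.98,0,0,0,-0.45,0,0,0.98,0,0,0,-0.45,0,0,0.98,0,0,0,-0.45,0,0,0.98,0,0,0,-0.45,0,0,0.98,0,0,0,-0.45,0,0,0.98,0,0,0,-0.45,0,0,0.98,0,0,0,-0.45,0,0,0.98,0,0,0,-0.45,0,0,0.98,0,0,0,-0.45,0,0,0.98,0,0,0,-0.45,0,0,0.98,0,0,0,-0.45,0,0,0.98,0,0,0,-0.45,0,0,0.98,0,0,0,-0.45,0,0,0.98,0,0,0,-0.45,0,0,0.98,0,0,0,-0.45,0,0,0.98,0,0,0,-0.45,0,0,0.98,0,0,0,-0.45])

```text
time: 11.35
tool_pos: [410.6, -264.8, 290.9]
ee_rot: [-3.141, 0.0, 1.335]
ft_force: [0.9, 1.0, -2.6]
finger_gap: 0.724
finger_force: 11.3
```

Request:
move_arm(plan=[0,0,0,0.32,-0.1,0.3,-0.45,0,0,0,0.32,-0.1,0.5,-0.45,0,0,0,0,0,0.7,-0.45,0,0,0,0,0,0.7,-0.45,0,0,0,0,0,0.7,-0.45,0,0,0,0,0,0.7,-0.45,0,0,0,0,0,0.5,-0.45,0,0,0,0,0,0.4,-0.45,0,0,0,0,0,0.3,-0.45,0,0,0,0,0,0,-0.45,0,0,0,0,0,0,-0.45])

```text
time: 12.72
tool_pos: [410.6, -248.1, 171.4]
ee_rot: [3.141, 0.0, 1.337]
ft_force: [-0.9, 0.2, -0.6]
finger_gap: 0.725
finger_force: 11.3
```

```bash
python3 - <<'E'
from h import *
s=snap("side","s5");t=snap("top","t5")
cv2.imwrite("pics/m5.png",np.clip(np.hstack([cv2.resize(s[280:390,290:363],(400,600),interpolation=2),cv2.resize(t[205:280,340:390],(400,600),interpolation=2)])*1.3,0,255).astype(np.uint8))
o=ctrl.observe();p=o["tool_pos"];print(p,o["ee_rot"])
w=o["ee_rot"][2];Y=np.array([np.sin(w),-np.cos(w),0])
for y in(-20,20):
  q=np.array([p[0],p[1],p[2]-38-87.5])+Y*y; print(q,(proj("side",q)-[290,280]+.5)*[400/73,600/110],(proj("top",q)-[340,205]+.5)*8+[400,0])
E
```

```text
[ 410.7040353  -248.16724962  171.59996104] [3.14043655e+00 5.72725449e-04 1.33745934e+00]
[ 391.24603095 -243.54274244   46.09996104] [111.25891937 323.79994517] [568.50116683 447.80796919]
[ 430.16203965 -252.7917568    46.09996104] [229.64756886 291.47675061] [587.41330342 340.91397235]
```

View pics/m5.png

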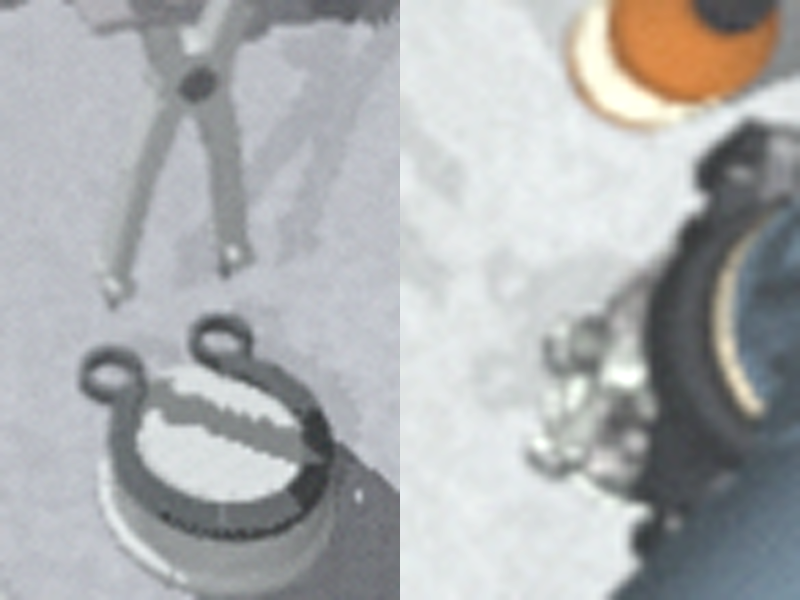

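```bash
python3 - <<'E'
from h import *
S=lambda a,b:(a/400*73+290-.5,b/600*110+280-.5)
for n,uv in(("nearpin",S(113,302)),("farpin",S(229,272))):
    for z in(46,50,54): print(n,z,onz("side",uv,z).round(1))
for n,uv in(("neareye",S(112,376)),("fareye",S(221,342))): print(n,onz("side",uv,28 if 0 else 25).round(1))
# shoulder underside / pivot bolt
for z in(133,137,141): print("pivot",onz("side",S(197,85),z).round(1))
E
```

```text
nearpin 46 [ 397.2 -236.7   46. ]
nearpin 50 [ 394.6 -239.7   50. ]
nearpin 54 [ 392.  -242.7   54. ]
farpin 46 [ 435.5 -246.3   46. ]
farpin 50 [ 432.5 -249.2   50. ]
farpin 54 [ 429.6 -252.2   54. ]
neareye [ 391.9 -245.    25. ]
fareye [ 429.1 -252.6   25. ]
pivot [ 412.  -248.9  133. ]
pivot [ 408.7 -252.5  137. ]
pivot [ 405.3 -256.   141. ]
```

Side tile: pin ends at (113,302) and (229,272), eyes at (112,376) and (221,342). Pins lie above the eyes to about 1 mm, with their ends at z≈53.

Request:
move_arm(plan=[0,0,0,-0.046,-0.02,0.3,-0.45,0,0,0,0,0,0.3,-0.45,0,0,0,0,0,0.2,-0.45,0,0,0,0,0,0.1,-0.45,0,0,0,0,0,0.1,-0.45,0,0,0,0,0,0.1,-0.45,0,0,0,0,0,0,-0.45])

```text
time: 13.7
tool_pos: [409.5, -248.8, 143.2]
ee_rot: [-3.141, -0.0, 1.337]
ft_force: [-0.4, -0.2, -1.7]
finger_gap: 0.725
finger_force: 11.4
```

Request:
move_arm(plan=[0,0,0,0,0,0.06,-0.45,0,0,0,0,0,0.06,-0.45,0,0,0,0,0,0,-0.45])

```text
time: 14.08
tool_pos: [409.9, -249.1, 141.2]
ee_rot: [3.141, 0.001, 1.337]
ft_force: [-0.4, 0.5, 2.3]
finger_gap: 0.725
finger_force: 11.4
```

Request:
move_arm(plan=[0,0,0,0,0,0.06,-0.45,0,0,0,0,0,0,-0.45])

```text
time: 14.32
tool_pos: [410.0, -249.2, 140.4]
ee_rot: [3.14, 0.001, 1.337]
ft_force: [-1.3, 0.5, 6.2]
finger_gap: 0.729
finger_force: 11.8
```

Request:
move_arm(plan=[0,0,0,0,0,0.06,-0.45,0,0,0,0,0,0,-0.45])

```text
time: 14.58
tool_pos: [410.2, -249.5, 139.8]
ee_rot: [3.139, 0.002, 1.337]
ft_force: [-2.4, 1.4, 9.3]
finger_gap: 0.728
finger_force: 12.0
```

```bash
python3 - <<'E'
from h import *
s=snap("side","s6")
cv2.imwrite("pics/m6.png",np.clip(cv2.resize(s[322:382,295:355],(600,600),interpolation=2)*1.3,0,255).astype(np.uint8))
E
```

```text
(no output)
```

View pics/m6.png

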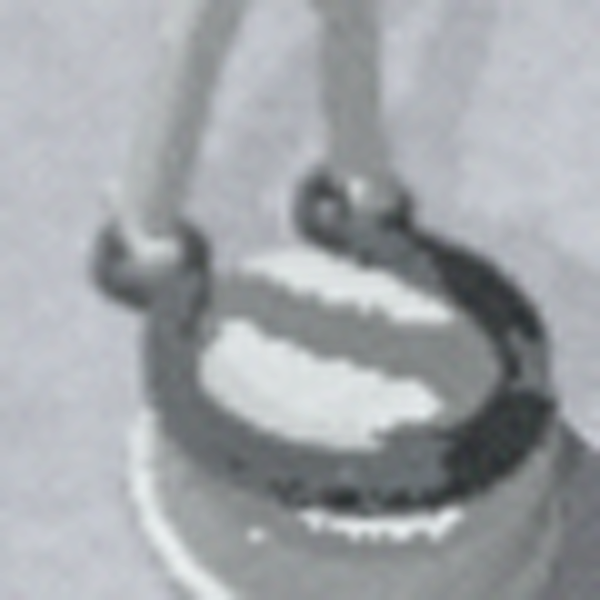

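Shoulders sit on the eyes at tile (152,250) and (362,200), so the pins are in both. I'll start spreading and watch the force.

Request:
move_arm(plan=[0,0,0,0,0,-0.08,-0.42,0,0,0,0,0,0,-0.36,0,0,0,0,0,0,-0.3,0,0,0,0,0,0,-0.24,0,0,0,0,0,0,-0.18,0,0,0,0,0,0,-0.18], force=70)

```text
time: 15.38
tool_pos: [409.6, -249.5, 142.3]
ee_rot: [3.14, 0.002, 1.337]
ft_force: [-4.0, 1.8, 12.3]
finger_gap: 0.592
finger_force: 19.2
```

Request:
move_arm(plan=[0,0,0,0,0,-0.12,-0.18,0,0,0,0,0,0,-0.14,0,0,0,0,0,0,-0.1,0,0,0,0,0,-0.04,-0.06,0,0,0,0,0,0,-0.06])

```text
time: 16.0
tool_pos: [409.6, -249.4, 144.8]
ee_rot: [3.141, 0.002, 1.337]
ft_force: [-1.7, 1.6, 7.9]
finger_gap: 0.535
finger_force: 20.1
```

Request:
move_arm(plan=[0,0,0,0,0,-0.08,-0.02,0,0,0,0,0,-0.03,0.02,0,0,0,0,0,-0.03,0.06,0,0,0,0,0,-0.03,0.1,0,0,0,0,0,-0.03,0.14,0,0,0,0,0,0,0.14])

```text
time: 16.75
tool_pos: [409.6, -248.5, 147.9]
ee_rot: [-3.141, -0.001, 1.338]
ft_force: [-1.1, -0.1, -3.1]
finger_gap: 0.435
finger_force: 24.4
```

Request:
move_arm(plan=[0,0,0,0,0,0,0.18,0,0,0,0,0,0,0.22,0,0,0,0,0,0,0.26,0,0,0,0,0,0,0.3,0,0,0,0,0,0,0.34,0,0,0,0,0,0,0.34])

```text
time: 17.5
tool_pos: [409.6, -248.9, 148.4]
ee_rot: [3.142, 0.0, 1.337]
ft_force: [0.8, -0.3, -1.9]
finger_gap: 0.34
finger_force: 28.9
```

Request:
move_arm(plan=[0,0,0,0,0,0,0.38,0,0,0,0,0,0,0.42,0,0,0,0,0,0,0.46,0,0,0,0,0,0,0.5,0,0,0,0,0,0,0.55,0,0,0,0,0,0,0.55,0,0,0,0,0,0,0.55], force=60)

```text
time: 18.38
tool_pos: [409.6, -248.9, 148.4]
ee_rot: [-3.142, -0.0, 1.337]
ft_force: [0.5, -0.5, -2.6]
finger_gap: 0.268
finger_force: 58.0
```

Request:
move_arm(plan=[0,0,0,0,0,-0.1,0.55,0,0,0,0,0,-0.2,0.55,0,0,0,0,0,-0.3,0.55,0,0,0,0,0,-0.4,0.55,0,0,0,0,0,-0.4,0.55,0,0,0,0,0,-0.4,0.55,0,0,0,0,0,-0.4,0.55,0,0,0,0,0,-0.4,0.55,0,0,0,0,0,-0.4,0.55,0,0,0,0,0,-0.4,0.55,0,0,0,0,0,-0.4,0.55,0,0,0,0,0,-0.4,0.55,0,0,0,0,0,-0.4,0.55,0,0,0,0,0,-0.3,0.55,0,0,0,0,0,-0.1,0.55,0,0,0,0,0,0,0.55])

```text
time: 20.38
tool_pos: [409.6, -248.9, 273.5]
ee_rot: [3.142, 0.0, 1.337]
ft_force: [-0.3, 0.1, -2.4]
finger_gap: 0.271
finger_force: 58.1
```

```bash
python3 - <<'E'
from h import *
s=snap("side","s7");t=snap("top","t7");o=ctrl.observe();print(o["tool_pos"])
g=cv2.cvtColor(s,6).astype(int);a=cv2.cvtColor(cv2.imread("pics/side0.png"),6).astype(int)
c=[401.9,-280.2]
print("pred ring side",proj("side",[*c,25+o["tool_pos"][2]-148.4]),"lid",proj("side",[*c,22]))
m=(np.abs(g-a)>20)
for r in range(220,390,4): print(r,''.join('#' if m[r,k:k+2].any() else '.' for k in range(270,370,2)))
print(g[340:375:5,315:345:3])
E
```

```text
[ 409.4399571  -248.75574821  272.97076684]
pred ring side [334.55419195 300.36891897] lid [327.86527056 361.21040236]
220 .........................####...#####.............
224 .....................###.......#######............
228 ..............................####................
232 ..............................###.................
236 .........................###..###.................
240 ...............................#..................
244 .........................#..####..................
248 .......................###.#####..................
252 .....................#######......................
256 ....................######........................
260 ...................###............##..............
264 ....................###..........####.............
268 ...................###............###.............
272 ..................###..............###............
276 .................##...............###.#...........
280 .............###.....................##...........
284 ................##................######..........
288 ............##...###.................#####
[... 985 characters left out ...]
####.........
364 ....................####.............####.........
368 ....................######.......##.#####.........
372 ......................##########.#######..##......
376 .........................############......#......
380 ...........................................#......
384 .........................#.#..............##......
388 .........................................#........
[[150 146 147 145 147 145 147 152 152 150]
 [145 146 146 145 136 140 138 135 140 148]
 [155 168 168 167 167 170 168 165 165 142]
 [167 167 168 168 166 167 165 168 165 165]
 [169 168 168 165 168 168 164 168 169 167]
 [165 169 169 166 167 171 168 167 169 168]
 [171 168 171 167 169 169 164 104  96 110]]
```

Request:
move_arm(plan=[0,0,0,0.4,0.16,0,0.55,0,0,0,0.7,0.28,0,0.55,0,0,0,0.9,0.36,0,0.55,0,0,0,0.9,0.36,0,0.55,0,0,0,0.9,0.36,0,0.55,0,0,0,0.9,0.36,0,0.55,0,0,0,0.9,0.36,0,0.55,0,0,0,0.9,0.36,0,0.55,0,0,0,0.9,0.36,0,0.55,0,0,0,0.9,0.36,0,0.55,0,0,0,0.9,0.36,0,0.55,0,0,0,0.9,0.36,0,0.55,0,0,0,0.9,0.36,0,0.55,0,0,0,0.9,0.36,0,0.55,0,0,0,0.9,0.34,0,0.55,0,0,0,0.45,0.2,0,0.55,0,0,0,0.2,0.04,0,0.55,0,0,0,0,0,0,0.55,0,0,0,0,0,0,0.55])

```text
time: 22.85
tool_pos: [617.0, 46.7, 273.6]
ee_rot: [3.141, 0.0, 1.337]
ft_force: [0.3, -0.5, -2.0]
finger_gap: 0.271
finger_force: 58.1
```

```bash
python3 - <<'E'
from h import *
s=snap("side","s8");t=snap("top","t8");print(ctrl.observe()["tool_pos"])
R=lambda im,x,y,w,h,k:cv2.resize(im[y:y+h,x:x+w],None,fx=k,fy=k,interpolation=cv2.INTER_CUBIC)
cv2.imwrite("pics/m8.png",np.clip(np.hstack([R(s,283,165,80,120,5),R(t,247,152,40,60,10)])*1.3,0,255).astype(np.uint8))
E
```

```text
[617.01574193  46.7415264  273.71689997]
```

View pics/m8.png

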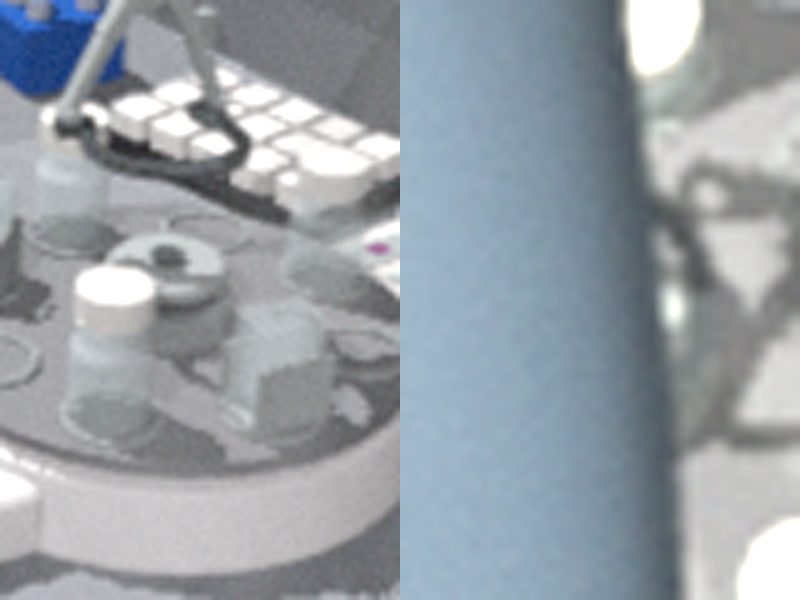

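Ring hangs flat and spread: back at about tile (165,165), eyes near (70,125) and (205,110), with the hub head below at (167,258). The arm blocks the top view, so I'll measure numerically from the side camera.

```bash
python3 - <<'E'
from h import *
g=cv2.cvtColor(cv2.imread("pics/s8.png"),6).astype(int);g0=cv2.cvtColor(cv2.imread("pics/side0.png"),6).astype(int)
print("cols 294..336 ring")
for r in range(183,202): print(r,' '.join('%3d'%v for v in g[r,294:336]))
x=np.array([.2317,.9728,0]);y=np.array([-.9728,.2317,0]);p=np.array([617.,46.7,151.])
c=p-29*x
for nm,q in (("back outer bottom",c-35*x-[0,0,3]),("back outer top",c-35*x+[0,0,3]),("back inner top",c-26*x+[0,0,3]),("eyeL",p+42*y),("eyeR",p-42*y)): print(nm,q.round(1),proj("side",q).round(1))
print("hub cols 300..334")
for r in range(208,226): print(r,' '.join('%3d'%v for v in g0[r,300:334]))
h=np.array([611.7,24.,88]);th=np.linspace(0,6.283,100)
for z in(85,88,91):
    P=np.array([proj("side",[611.7+29*np.cos(a),24+29*np.sin(a),z]) for a in th]); print(z,"head ext",P.min(0).round(1),P.max(0).round(1),"bolt",proj("side",[611.7,24,z+4]).round(1))
E
```

```text
cols 294..336 ring
183  60  91 136 148 125 105  95  75  67  70  70  69  71  75  94 112 114 121 116 146 192 211 214 212 213 214 215 212 195 147 106 107 105 124 136 166 198 209 208 208 211 210
184  93 124 149 136 112  99  90  75  71  66  70  82  98 119 157 173 178 186 178 170 182 198 205 207 212 211 208 201 170 119 100 103 110 137 150 175 198 207 208 209 211 207
185 135 151 145 126 105 120 134 131 104  79  78 125 162 186 211 217 212 212 212 206 194 180 173 183 202 189 153 120  91  73  80  98 111 116 134 154 164 181 196 204 205 195
186 155 147 140 123 115 159 202 200 173 144 112 140 192 210 214 215 214 214 213 213 206 198 172 154 162 148 105  71  57  57  70  80  91 105 154 198 201 177 158 159 154 141
187 159 143 142 137 121 150 189 200 204 201 160 143 162 182 202 209 212 211 208 200 180 156 146 161 184 175 129  77  74  72  70  76  70  76 130 187 195 167 145 152 156 155
188 127 122 125 114 105  92  88 133 189 209 181 156 156 159 162 179 201 191 160 150 157 169 181 200 212 213 176 106  77  77  83  84  71  64  93 127 146 155 171 186 198 199
189  89  85  98  94  86  62  42  77 169 199 170 1
[... 4429 characters left out ...]
203 202 199 201 201 181 159 152 153 154 151 149 146 142 132 132 124 115 103  91  99 109 120 117 117 121
223 203 205 205 204 204 204 202 203 202 202 202 201 198 174 140 137 142 142 139 136 132 121 120 110 103  96  94  92  95 109 116 117 117 123
224 191 195 202 204 204 204 202 203 203 201 200 195 177 142 105  96 105 112 112 113 112 107 105  99  88  81  84  96 100 108 113 118 122 127
225 156 166 185 192 196 195 198 196 197 189 174 155 137 113  92  81  85  89  91  95  93  89  87  77  74  80  90 102 107 111 113 120 130 127
85 head ext [303.4 212.9] [327.6 224.5] bolt [315.6 217.1]
88 head ext [303.4 211.8] [327.7 223.4] bolt [315.7 216. ]
91 head ext [303.5 210.7] [327.8 222.3] bolt [315.7 214.9]
```

Request:
move_arm(plan=[0,0,0,0,0,0.2,0.55,0,0,0,0,0,0.4,0.55,0,0,0,0,0,0.5,0.55,0,0,0,0,0,0.4,0.55,0,0,0,0,0,0.24,0.55,0,0,0,0,0,0.1,0.55,0,0,0,0,0,0,0.55,0,0,0,0,0,0,0.55])

```text
time: 23.95
tool_pos: [617.5, 47.4, 228.0]
ee_rot: [3.141, -0.0, 1.337]
ft_force: [-0.9, 0.1, -2.5]
finger_gap: 0.266
finger_force: 58.1
```

```bash
python3 - <<'E'
from h import *
s=snap("side","s9");t=snap("top","t9");o=ctrl.observe();p=o["tool_pos"];print(p,o["ft_force"])
g=cv2.cvtColor(s,6).astype(int);gt=cv2.cvtColor(t,6).astype(int)
x=np.array([.2317,.9728,0]);y=np.array([-.9728,.2317,0]);p=np.array([p[0],p[1],p[2]-122.6])
c=p-29*x
for nm,q in (("back outer bottom",c-35*x-[0,0,3]),("back outer top",c-35*x+[0,0,3]),("back inner top",c-26*x+[0,0,3]),("side L",c+35*y),("side R",c-37*y),("eyeL",p+42*y),("eyeR",p-42*y)): print(nm,q.round(1),proj("side",q).round(1),proj("top",q).round(1))
print("side cols 290..336")
for r in range(197,226): print(r,' '.join('%3d'%v for v in g[r,290:336]))
print("top cols 264..290")
for r in range(165,206): print(r,' '.join('%3d'%v for v in gt[r,264:290]))
g0=cv2.cvtColor(cv2.imread("pics/top0.png"),6).astype(int)
print("top0 hub 252..282")
for r in range(174,200): print(r,' '.join('%3d'%v for v in g0[r,252:282]))
E
```

```text
[617.51323556  47.387287   227.99008373] [-0.25630696 -0.54408744 -1.61037229]
back outer bottom [602.7 -14.9 102.4] [323.4 219.8] [280.7 188. ]
back outer top [602.7 -14.9 108.4] [323.6 217.5] [280.7 187.5]
back inner top [604.8  -6.1 108.4] [321.9 215.8] [277.6 186.9]
side L [576.7  27.3 105.4] [303.4 214.1] [266.2 197.1]
side R [646.8  10.6 105.4] [331.  209.7] [271.4 173. ]
eyeL [576.7  57.1 105.4] [295.9 209.1] [255.8 197.4]
eyeR [658.4  37.7 105.4] [327.4 204.2] [262.  169.4]
side cols 290..336
197 152 161 158 154 150 146 151 154 148 130 104 107 121 129 140 139 141 119  92  64  39  30  29  31  38  37  45  44  61  53  53  82 100 107 110 134 147 141 132 145 178 199 205 202 198 195
198 158 167 166 157 153 148 147 151 139 115 105 119 126 127 132 138 143 141 138 119  93  68  48  33  35  37  40  40  40  40  44  72 100 107 106 118 140 141 127 144 158 161 176 194 197 190
199 156 167 169 165 160 158 154 147 126 103 110 129 136 131 129 137 142 144 142 141 142 123  94  70  50  33  34  38  42  45  49  64  91 105 109 116 138 131 120 141 156 159 158 159 168 176
200 145 156 163 162 163 158 15
[... 11845 characters left out ...]
 201 202 203 203 200 202 202 203 198 191 180 146 118 106  97  90  89 107 134 146
195 158 159 159 157 157 156 163 191 202 200 192 195 199 198 200 199 196 197 188 173 148 123 115 113  93  93 108 133 142 142
196 158 159 158 160 158 157 158 173 197 204 197 195 195 186 188 186 176 171 159 143 142 146 124 105  96 108 131 145 143 142
197 161 156 160 158 157 156 156 160 171 183 199 203 200 195 198 196 190 187 183 166 138 125 106 107 127 133 142 144 146 144
198 149 145 157 159 159 158 158 157 155 159 169 176 183 194 199 206 198 186 172 151 118 109 126 135 142 143 146 142 143 142
199 133 146 158 159 159 157 159 160 160 158 155 152 152 157 164 166 160 153 146 142 136 134 144 144 141 144 143 141 146 140
```

```bash
python3 - <<'E'
from h import *
from scipy.optimize import least_squares as ls
x=np.array([.2317,.9728]);y=np.array([-.9728,.2317]);p=np.array([617.5,47.4])
inn=[(307.2,213),(308.5,214),(310,214.5),(312,214.6),(319,214.6),(322,214.4),(324,213.3),(325,212.9),(326,212.5),(327,211.8)]
for z in (105.4,108.4,111.4):
    P=np.array([onz("side",q,z)[:2] for q in inn])
    f=ls(lambda c:np.hypot(*(P-c).T)-26,[604,18]);c=f.x
    print(z,"centre",c.round(1),"rms",np.sqrt((f.fun**2).mean()).round(2),"rel TCP along x,y",((c-p)@x).round(1),((c-p)@y).round(1))
hub=[(316.0,217.4)]
for z in(86,88,90): print("hub side",z,onz("side",(315.9,217.3),z).round(1), "top",onz("top",(266.6,187.0),z).round(1))
E
```

```text
105.4 centre [613.6  29. ] rms 1.24 rel TCP along x,y -18.8 -0.4
108.4 centre [609.9  24.7] rms 1.2 rel TCP along x,y -23.8 2.1
111.4 centre [606.2  20.5] rms 1.16 rel TCP along x,y -28.8 4.7
hub side 86 [615.3  27.   86. ] top [610.3  25.9  86. ]
hub side 88 [612.9  24.2  88. ] top [609.9  25.8  88. ]
hub side 90 [610.5  21.3  90. ] top [609.5  25.8  90. ]
```

Request:
move_arm(plan=[0,0,0,-0.144,0.12,0.15,0.55,0,0,0,0,0,0.15,0.55,0,0,0,0,0,0,0.55,0,0,0,0,0,0,0.55])

```text
time: 24.55
tool_pos: [619.2, 43.2, 219.8]
ee_rot: [-3.141, 0.0, 1.337]
ft_force: [-0.4, -1.1, -1.7]
finger_gap: 0.272
finger_force: 58.1
```

```bash
python3 - <<'E'
from h import *
s=snap("side","s10");t=snap("top","t10");o=ctrl.observe();print(o["tool_pos"],o["ft_force"])
g=cv2.cvtColor(s,6).astype(int);gt=cv2.cvtColor(t,6).astype(int)
print("side cols 296..334")
for r in range(208,226): print(r,' '.join('%3d'%v for v in g[r,296:334]))
print("top cols 266..286")
for r in range(170,200): print(r,' '.join('%3d'%v for v in gt[r,266:286]))
E
```

```text
[619.34064934  43.23005952 220.05082676] [ 0.17267178  0.61541635 -2.6749888 ]
side cols 296..334
208 154 145 115 104  96 100 111 114 117 118 119 117 126 129 130 130 129 131 128 129 130 120 109 107  92  75  78  84  87  80  77  74  93 128 134 116  91  86
209 130 129 113 115  93  66  83 104 115 117 122 120 127 130 132 130 132 128 123 132 125  99 109 119 113  95  81  86  84  86  78  68  81 102 122 132 128 124
210 103 110  99  87  63  53  62  85  92 101 125 132 129 129 130 127 128 123 122 132 120 111 126 129 132 118 111 102  84  81  80  71  70  78  97 121 130 128
211  61  66  58  51  58  56  62  72  84  87 103 121 123 131 134 131 131 129 136 138 139 135 139 137 135 133 132 125 109 102  87  79  71  71  73  94 119 124
212  55  56  58  64  73  76  69  73  87  80  77  90 106 137 148 153 155 159 166 164 165 162 160 155 149 144 140 134 129 131 121  95  75  67  67  71  96 118
213  78  75  72  74  74  72  75  77  86  81  89 122 152 164 164 167 166 163 158 157 160 154 160 164 164 165 158 153 141 135 132 116 100  79  71  71  77 107
214 108 108 101  88  81  73  79  80  81  88 123 148 159 165 166 16
[... 3643 characters left out ...]
  89  98 135 165 149 107 105
192 114 107 105 103  95  89  84  77  73  78  95 100  95  89 112 149 154 126 104 106
193 112 108 107 101  97  90  81  79  75  84 105 108  92  97 119 142 126 107 104 124
194 114 113 107 103  99  89  85  76  71  80  97 102  93 114 139 132 107 101 108 133
195 112 110 106 105  97  93  86  80  72  76  82  93 111 138 139 111  94 100 124 155
196 115 109 106 105 100  94  86  77  71  75  83 110 126 120 110  92  92  97 131 166
197 115 110 105 104  99  92  85  83  75  72  80 100 108  92  91  96 112 133 147 166
198 115 111 111 106 102  97  87  79  73  73  80  91  98  94 110 134 142 153 153 162
199 115 115 108 103 100  95  86  85  73  73  83 114 130 135 139 152 153 153 153 154
```

Request:
move_arm(plan=[0,0,0,0,0,0.12,0.55,0,0,0,0,0,0.12,0.55,0,0,0,0,0,0,0.55])

```text
time: 25.02
tool_pos: [619.0, 43.2, 213.3]
ee_rot: [-3.141, 0.0, 1.337]
ft_force: [-0.2, -0.4, -2.6]
finger_gap: 0.262
finger_force: 58.1
```

Request:
move_arm(plan=[0,0,0,0,0,0.1,0.55,0,0,0,0,0,0,0.55])

```text
time: 25.28
tool_pos: [619.2, 43.1, 211.1]
ee_rot: [-3.141, 0.0, 1.337]
ft_force: [0.4, 0.0, -2.0]
finger_gap: 0.273
finger_force: 58.1
```

Request:
move_arm(plan=[0,0,0,0,0,0.1,0.55,0,0,0,0,0,0,0.55])

```text
time: 25.52
tool_pos: [619.2, 43.1, 208.6]
ee_rot: [-3.141, 0.0, 1.337]
ft_force: [-0.6, 0.2, -2.8]
finger_gap: 0.268
finger_force: 58.1
```

Request:
move_arm(plan=[0,0,0,0,0,0.1,0.55,0,0,0,0,0,0,0.55])

```text
time: 25.78
tool_pos: [619.2, 43.2, 206.1]
ee_rot: [-3.141, 0.0, 1.337]
ft_force: [0.4, 0.3, -2.7]
finger_gap: 0.27
finger_force: 58.1
```

Request:
move_arm(plan=[0,0,0,0,0,0.1,0.55,0,0,0,0,0,0,0.55])

```text
time: 26.02
tool_pos: [619.2, 43.2, 203.5]
ee_rot: [-3.141, 0.0, 1.337]
ft_force: [-1.1, 0.2, -1.6]
finger_gap: 0.269
finger_force: 58.1
```

```bash
python3 - <<'E'
from h import *
s=snap("side","s11");t=snap("top","t11");o=ctrl.observe();print(o["tool_pos"],o["ft_force"])
g=cv2.cvtColor(s,6).astype(int);gt=cv2.cvtColor(t,6).astype(int)
print("side cols 298..336")
for r in range(208,234): print(r,' '.join('%3d'%v for v in g[r,298:336]))
print("top cols 268..284")
for r in range(176,194): print(r,' '.join('%3d'%v for v in gt[r,268:284]))
E
```

```text
[619.25854962  43.1746278  203.85362192] [-1.10977146 -0.79635139 -1.07244742]
side cols 298..336
208 150 141 117 107 104 111 116 120 119 118 126 129 130 132 130 130 132 131 136 126 109 105 101 102 100 105 112 110 110 116 123 125 125 108  93  88  79  67
209 148 128 108 101 103 106 118 116 121 120 126 129 131 130 131 129 133 139 123 100 106 118 119 121 119 111 107 108 114 124 130 116 116 127 127 129 121 104
210 139 117  99  97  94  93  94 102 121 128 131 131 131 132 128 127 124 136 120 108 119 121 120 122 113 111 109 110 120 133 134 124 118 127 136 130 128 130
211 128 110 104  96  95  89  86  84 110 122 125 130 133 138 137 134 134 139 134 131 130 134 121  99  88  87 102 106 112 129 135 123 125 128 135 134 128 130
212 113 103 100  98  92  85  91  82  79  90 112 139 152 152 159 162 165 165 163 162 157 154 142 117 100  91  88 109 110 113 117 120 123 130 120 128 130 132
213 112  96  95  95  88  88  87  84  95 128 150 165 167 169 165 163 157 156 158 154 162 163 167 163 156 131 107  97 107  97 110 124 126 120 109 120 130 129
214 126  93  77  86  96  95  92  94 125 150 157 156 156 156 158 13
[... 3595 characters left out ...]
  85 103 105 103 105
184  99  97  89  84  74  72  86 113 116  83  73  82  98 107 105 102
185 100  96  90  84  77  74  98 142 148  98  74  84 100 104 104 105
186 103  99  91  83  76  76 106 164 169 108  90  96 101 105 105 104
187 103  99  91  84  79  73  98 158 178 114  99  99 103 105 104 105
188 103 100  92  87  80  70  91 152 175 114 101 101 102 106 103 106
189 104  99  93  90  79  71  81 135 164 106  99  98 103 104 105 101
190 105 100  94  86  81  76  72 118 144 104  98 102  99 106 102 105
191 105  99  95  86  82  72  73 105 126 101  98  96  96 103 103 106
192 105 100  95  92  81  76  72  88 104  96  94  95  93  98 104 125
193 106 101  98  90  84  80  72  75  89  93  90  90  91  98 105 117
```

Request:
move_arm(plan=[0,0,0,0,0,0.16,0.55,0,0,0,0,0,0,0.55])

```text
time: 26.38
tool_pos: [619.1, 43.2, 199.4]
ee_rot: [-3.141, 0.0, 1.337]
ft_force: [-0.3, 0.4, -2.6]
finger_gap: 0.27
finger_force: 58.1
```

Request:
move_arm(plan=[0,0,0,0,0,0.08,0.55,0,0,0,0,0,0,0.55])

```text
time: 26.62
tool_pos: [619.4, 43.3, 198.8]
ee_rot: [3.141, -0.0, 1.337]
ft_force: [-1.3, -0.5, 0.6]
finger_gap: 0.27
finger_force: 58.6
```

Request:
move_arm(plan=[0,0,0,0,0,0.06,0.55,0,0,0,0,0,0,0.55])

```text
time: 26.88
tool_pos: [619.7, 43.5, 198.4]
ee_rot: [3.139, -0.001, 1.338]
ft_force: [-1.9, 0.3, 4.9]
finger_gap: 0.272
finger_force: 59.3
```

```bash
python3 - <<'E'
from h import *
g=cv2.cvtColor(snap("side","s12"),6).astype(int)
x=np.array([.2317,.9728,0]);c=np.array([612.3,24.1,74.5])-5*x
print(proj("side",c-35*x-[0,0,3]),proj("side",c-35*x+[0,0,3]),proj("side",c-26*x+[0,0,3]),"flange front",proj("side",[612.3-33*.35,24.1-33*.93,71.5]))
for r in range(221,238): print(r,' '.join('%3d'%v for v in g[r,298:338]))
E
```

```text
[322.56082356 231.40119715] [322.74168971 229.17374316] [321.05763223 227.32965957] flange front [319.57502503 230.14033649]
221 185 210 210 208 210 208 207 207 206 206 205 206 204 204 205 189 171 164 165 163 162 162 162 161 160 149 128 114 106 101  80  75  72  77  95 117 127 131 130 132
222 187 210 209 208 208 209 208 208 207 206 207 207 206 208 206 187 161 155 159 159 158 151 152 146 139 131 122 110 100  99  84  79  72  70  95 120 125 130 130 131
223 181 204 208 209 209 209 210 209 209 207 204 206 206 207 203 178 146 142 145 143 141 142 131 129 120 117 108  99  96  86  74  73  77  75 108 119 122 124 132 130
224 155 176 194 201 204 208 208 210 207 207 206 204 202 200 183 144 108 101 110 114 117 114 113 109 105 101  92  83  73  72  74  72  70  72 101 116 125 128 128 133
225 153 161 159 175 187 198 201 199 200 202 201 193 180 161 141 116  97  85  88  94  96  97 100  93  92  85  80  78  75  75  75  71  75  76  92 116 128 132 132 142
226 150 155 153 156 154 154 154 155 161 164 158 149 140 134 126 113  93  77  79  78  81  80  85  89  92  87  89  88  77  66  74  79  93  97 113 123 136 144
[... 1112 characters left out ...]
 107 127 134 138 134 138 139 146 148 144 146
234 166 162 156 153 149 139 135 122 118 118 120 116 114 113 111 102  98 100  97 102 100  99 100 101 101  95  94  91  92 105 114 123 129 130 140 141 143 145 145 145
235 160 161 159 155 153 148 146 143 132 125 116 114 118 112 110 103  95  91  96  95  93  91  91  90  84  81  91  91  92 109 108 124 128 134 137 140 145 146 145 143
236 153 158 160 159 160 156 151 147 144 137 130 116 115 111 102  97  83  81  82  81  85  81  81  81  84  86  89  93  99 107 113 126 128 131 135 142 147 145 146 147
237 141 147 150 152 151 153 148 147 144 142 137 131 121 110 110 100  87  77  79  79  83  84  83  84  84  89  91  93  97 107 113 123 126 133 136 140 146 145 144 141
```

Request:
move_arm(plan=[0,0,0,0,0,0.08,0.55,0,0,0,0,0,0,0.55])

```text
time: 27.18
tool_pos: [620.0, 43.7, 198.1]
ee_rot: [3.137, -0.002, 1.338]
ft_force: [-3.4, 0.9, 8.9]
finger_gap: 0.268
finger_force: 60.0
```

Request:
move_arm(plan=[0,0,0,0,0,-0.1,0.45,0,0,0,0.03,0,0,0.36,0,0,0,0.04,0,0.02,0.27,0,0,0,0.04,0,0.02,0.18,0,0,0,0.04,0,0.02,0.09,0,0,0,0.04,0,0.02,0,0,0,0,0,0,0,0])

```text
time: 28.05
tool_pos: [621.2, 47.7, 197.6]
ee_rot: [3.138, -0.0, 1.337]
ft_force: [-1.9, 0.3, 9.4]
finger_gap: 0.501
finger_force: 18.7
```

Request:
move_arm(plan=[0,0,0,0.03,0,-0.12,-0.04,0,0,0,0.04,0,0,-0.1,0,0,0,0.04,0,0,-0.17,0,0,0,0.04,0,0.02,-0.24,0,0,0,0.03,0,0.02,-0.31,0,0,0,0,0,0,-0.31])

```text
time: 28.8
tool_pos: [621.2, 52.2, 196.2]
ee_rot: [-3.141, 0.0, 1.337]
ft_force: [1.0, -0.7, -1.9]
finger_gap: 0.655
finger_force: 11.6
```

```bash
python3 - <<'E'
from h import *
g=cv2.cvtColor(snap("side","s13"),6).astype(int)
for r in range(206,238): print(r,' '.join('%3d'%v for v in g[r,294:338]))
E
```

```text
206 140 143 140 145 140 137 136 131 134 134 120 104 104 115 123 124 123 132 131 133 132 130 126 110 108 105 112 121 127 129 139 142 135 109  83  69  60  59  59  66  62  63  63  62
207 138 135 138 136 135 131 125 128 135 129 116 105 108 116 117 123 127 129 132 130 129 129 124 113 109 113 110 115 109 116 125 132 130 133 116  95  84  71  60  61  57  60  66  61
208 122 121 122 122 119 118 115 126 138 126 108 107 111 117 125 129 133 131 131 132 132 133 125 109 108 111 107 100  99 112 118 110 106 105 108 122 126 114  96  90  82  69  63  61
209 120 110 111 108 109 107 108 125 136 124 104 106 117 121 128 132 127 131 132 128 131 137 130 111 108 106 110 121 126 129 131 120 120 120 118 117 125 142 138 134 125 104  89  84
210 112 108 114 111 105 108 109 128 132 119 106 106 121 135 129 129 131 130 133 128 124 137 137 119 113 111 112 125 131 128 125 124 122 119 120 124 130 138 141 135 132 130 129 123
211 111 109 113 109 108 109 119 130 126 115 106  91 108 122 124 126 134 137 139 135 135 138 139 131 125 122 125 126 132 130 124 120 123 117 121 126 132 136 140 136 134 133 129 130
212 113 108 109 111 
[... 3959 characters left out ...]
 166 162 155 151 144 142 138 141 141 138 132 119 118 114 110 107  99 102  99 105  98 100 103  98  97  95  94  87  95 110 117 123 132 131 138 141 143 145 145 142
235 131 130 134 151 160 163 158 158 152 148 144 145 141 139 134 129 121 112 113 103  93  91  91  94  91  94  89  89  88  85  88  90  94 107 115 123 130 131 140 140 143 145 147 146
236 132 131 134 145 151 157 160 159 159 157 153 149 143 137 136 130 133 130 121 107  94  83  86  86  82  86  82  84  86  84  88  92  98 110 113 123 131 133 139 139 145 146 143 146
237 134 130 136 143 145 150 151 151 154 152 154 146 142 140 133 131 128 127 125 114 117 106  95  94  94  93  96  94  90  94 103 106 104 112 115 123 127 134 140 140 145 148 146 143
```

Request:
move_arm(plan=[0,0,0,0,0,0,-0.36,0,0,0,0,0,0,-0.41,0,0,0,0,0,0,-0.45,0,0,0,0,0,0,-0.45,0,0,0,0,0,-0.06,-0.45,0,0,0,0,0,-0.06,-0.45,0,0,0,0,0,0,-0.45])

```text
time: 29.72
tool_pos: [621.6, 52.2, 200.3]
ee_rot: [3.141, -0.0, 1.337]
ft_force: [0.1, 0.2, -1.8]
finger_gap: 0.727
finger_force: 11.0
```

Request:
move_arm(plan=[0,0,0,0,0,-0.1,-0.45,0,0,0,0,0,-0.1,-0.45,0,0,0,0,0,-0.1,-0.45,0,0,0,0,0,-0.1,-0.45,0,0,0,0,0,-0.1,-0.45,0,0,0,0,0,0,-0.45])

```text
time: 30.48
tool_pos: [621.7, 52.1, 212.8]
ee_rot: [3.141, -0.0, 1.337]
ft_force: [0.5, -0.5, -1.9]
finger_gap: 0.727
finger_force: 11.1
```

```bash
python3 - <<'E'
from h import *
s=snap("side","s14");g=cv2.cvtColor(s,6).astype(int)
for r in range(204,234): print(r,' '.join('%3d'%v for v in g[r,290:338]))
x=np.array([.2317,.9728,0]);y=np.array([-.9728,.2317,0]);c=np.array([612.3,24.1,75])
for n,q in(("eyeL",c+33*x+19*y),("eyeR",c+33*x-19*y)): print(n,proj("side",q))
E
```

```text
204 142 149 144 140 142 144 143 144 140 138 136 137 137 134 119 106 111 133 142 145 143 142 142 143 143 139 125 107 114 113 112 129 121  95  75  58  56  51  52  64  62  61  64  68  72  81  77  75
205 143 144 145 144 141 143 143 143 140 138 137 144 144 137 118 103 107 127 139 143 138 141 139 138 141 140 135 124 131 125 107 116 133 138 122  99  85  69  62  51  58  57  61  64  59  62  60  71
206 143 146 145 142 143 141 142 142 138 137 129 128 141 140 120 106 108 118 124 124 126 129 132 133 132 132 126 129 128 121 112 111 123 132 140 142 132 111  84  67  63  58  60  58  64  64  65  63
207 143 145 144 142 136 133 136 137 135 131 129 118 127 147 130 107 107 113 122 119 127 131 131 130 129 132 130 122 116 114 105 106 110 121 131 134 129 133 120  94  82  76  63  63  61  59  61  59
208 144 138 128 125 122 125 120 121 116 117 113 110 125 132 125 111 110 115 128 129 133 130 130 131 130 132 131 113  87  78  91  96 104 116 120 113 107 110 110 121 127 114  95  91  82  73  62  55
209 127 125 125 124 119 111 112 110 110 107 105 106  96 100 104 104 110 120 124 132 130 129 130 130 131 138 122  96  79 
[... 4145 characters left out ...]
03  97  95  99 113 126 134 136 144 146 146 146
231 131 128 130 132 131 127 129 141 146 152 150 150 148 150 147 145 143 142 139 135 130 118 105 101  96  98  98 100  98 102 105 102 101 100 100 105 103  96  90 101 121 129 134 139 141 148 151 148
232 130 131 131 129 131 132 134 151 160 151 149 149 147 147 140 140 137 134 130 123 117 112 104 100  98 100  99  98  99 100 101 102 103 102 102  99 101  99 102 117 130 137 140 143 145 146 147 146
233 131 128 132 132 128 129 138 157 164 157 152 146 142 142 139 140 136 132 128 120 114 109 110 102 102  98 103 100 100 100 104 100 101  99  99 100  99 110 126 134 137 135 136 140 143 143 147 145
eyeL [302.73636373 217.0712022 ]
eyeR [316.72577023 214.79508695]
```

Request:
move_arm(plan=[0,0,0,0,0,-0.4,-0.45,0,0,0,0,0,-0.6,-0.45,0,0,0,0,0,-0.7,-0.45,0,0,0,0,0,-0.7,-0.45,0,0,0,0,0,-0.5,-0.45,0,0,0,0.3,-0.4,-0.22,-0.45,0,0,0,0.8,-0.97,0,-0.45,0,0,0,0.8,-0.97,0,-0.45,0,0,0,0.8,-0.97,0,-0.45,0,0,0,0.8,-0.97,0,-0.45,0,0,0,0.8,-0.97,0,-0.45,0,0,0,0.8,-0.97,0,-0.45,0,0,0,0.8,-0.97,0,-0.45,0,0,0,0.8,-0.97,0,-0.45,0,0,0,0.8,-0.97,0,-0.45,0,0,0,0.62,-0.69,0,-0.45,0,0,0,0,0,0,-0.45])

```text
time: 32.65
tool_pos: [427.8, 307.8, 290.6]
ee_rot: [-3.141, -0.0, 1.341]
ft_force: [0.0, -0.2, -2.0]
finger_gap: 0.723
finger_force: 11.1
```

Request:
move_arm(plan=[0,0,-0.98,0,0,0,-0.45,0,0,-0.98,0,0,0,-0.45,0,0,-0.98,0,0,0,-0.45,0,0,-0.98,0,0,0,-0.45,0,0,-0.98,0,0,0,-0.45,0,0,-0.98,0,0,0,-0.45,0,0,-0.98,0,0,0,-0.45,0,0,-0.98,0,0,0,-0.45,0,0,-0.98,0,0,0,-0.45,0,0,-0.98,0,0,0,-0.45,0,0,-0.98,0,0,0,-0.45,0,0,-0.98,0,0,0,-0.45,0,0,-0.98,0,0,0,-0.45,0,0,-0.98,0,0,0,-0.45,0,0,-0.98,0,0,0,-0.45,0,0,-0.98,0,0,0,-0.45,0,0,-0.98,0,0,0,-0.45,0,0,-0.98,0,0,0,-0.45,0,0,-0.98,0,0,0,-0.45,0,0,-0.98,0,0,0,-0.45])

```text
time: 35.15
tool_pos: [429.6, 305.7, 290.4]
ee_rot: [-3.141, 0.0, 2.707]
ft_force: [-0.2, 0.7, -2.0]
finger_gap: 0.725
finger_force: 11.1
```

Request:
move_arm(plan=[0,0,0,0,0,0,-0.45,0,0,0,0,0,0,-0.45])

```text
time: 35.4
tool_pos: [429.6, 306.1, 290.4]
ee_rot: [-3.141, 0.0, 2.704]
ft_force: [1.0, -0.3, -1.8]
finger_gap: 0.722
finger_force: 11.1
```

```bash
python3 - <<'E'
from h import *
s=snap("side","s15");a=cv2.cvtColor(cv2.imread("pics/s3.png"),6).astype(int);g=cv2.cvtColor(s,6).astype(int)
for r in list(range(108,124,3))+list(range(148,170,2)): print(r,a[r,183:201],g[r,183:201])
E
```

```text
108 [153 109  77  85  57  23  16  27  23  26  58  94 123 158 159 159 160 159] [146  92  77  84  56  23  22  31  22  24  63  97 129 159 157 160 156 157]
111 [155 128  77  81  93  89  91  91  90  95  92 103 134 156 158 158 157 159] [150 113  76  83  95  94  93  93  92  89  92 107 144 156 158 157 160 159]
114 [158 145  76  64  61  66  66  70  67  64 109 154 158 156 154 158 157 158] [159 144  73  61  67  66  64  67  64  75 117 152 157 154 157 159 157 157]
117 [157 148 104  67  61  67  69  66  64  62  70 106 143 156 155 158 157 157] [157 145  92  67  65  65  68  64  63  62  73 108 144 155 159 154 157 157]
120 [160 158 160 159 138  71  62  59  63  70  98 131 156 157 155 157 156 155] [160 158 155 150 113  66  63  58  68  88 131 154 157 156 157 155 158 155]
123 [158 160 152 120  96  88  65  64  62  69 113 156 158 157 157 155 158 158] [162 159 147 107  75  75  68  69  69  69 116 157 158 157 154 157 156 155]
148 [143 162 148 100  88  93  98  96  95  90  86  91 115 137 136 135 136 134] [144 162 148 104  87  96 101 108  93  88  90  86 111 137 136 134 136 135]
150 [145 163 153 118  92  94 101 102
[... 783 characters left out ...]
0 116 128 118 104] [124 125 128 120 106  98  96  99 101  93  90  84  96 103 114 128 115 105]
162 [138 137 141 138 139 126 132 146 127 109 104 107 104  94  92  94  88  85] [139 138 139 137 135 126 113 129 127 112 107 104 101 105  96  97  87  89]
164 [125 130 135 137 134 135 125 102  94  86  75  77  91  98 100  94  92  91] [127 130 132 136 137 138 125 102  92  84  74  81  85  91  96  95  90  91]
166 [122 130 128 128 128 132 135 125  97  79  58  77  99  97 100  98  84  85] [122 126 127 128 128 128 131 123  99  82  63  69  93 101  99  94  89  87]
168 [127 128 129 128 130 126 124 127 118 103  98  94  99  99 103  96  85  88] [124 126 125 129 124 125 128 126 117  98  95  97 100  96  97  90  86  91]
```

Request:
move_arm(plan=[0,0,0,0,0,0.3,-0.45,0,0,0,0,0,0.4,-0.45,0,0,0,0,0,0.4,-0.45,0,0,0,0,0,0.4,-0.45,0,0,0,0,0,0.4,-0.45,0,0,0,0,0,0,-0.45])

```text
time: 36.2
tool_pos: [428.9, 306.1, 241.5]
ee_rot: [-3.14, -0.001, 2.706]
ft_force: [-0.7, -0.6, -0.8]
finger_gap: 0.727
finger_force: 11.1
```

Request:
move_arm(plan=[0,0,0,0,0,0.4,-0.45,0,0,0,0,0,0.4,-0.45,0,0,0,0,0,0.5,-0.45,0,0,0,0,0,0.5,-0.45,0,0,0,0,0,0.5,-0.45,0,0,0,0,0,0.5,-0.45,0,0,0,0,0,0.4,-0.45,0,0,0,0,0,0.3,-0.45,0,0,0,0,0,0.2,-0.45,0,0,0,0,0,0.2,-0.45,0,0,0,0,0,0.1,-0.45,0,0,0,0,0,0,-0.45])

```text
time: 37.7
tool_pos: [429.5, 306.5, 142.9]
ee_rot: [-3.142, -0.0, 2.706]
ft_force: [-0.3, -0.2, -2.1]
finger_gap: 0.724
finger_force: 11.1
```

Request:
move_arm(plan=[0,0,0,0,0,0.08,-0.45,0,0,0,0,0,0.06,-0.45,0,0,0,0,0,0,-0.45])

```text
time: 38.08
tool_pos: [429.5, 306.4, 139.3]
ee_rot: [-3.141, -0.0, 2.706]
ft_force: [0.5, 0.4, -2.0]
finger_gap: 0.728
finger_force: 11.1
```

Request:
move_arm(plan=[0,0,0,0,0,0.06,-0.45,0,0,0,0,0,0.06,-0.45,0,0,0,0,0,0,-0.45])

```text
time: 38.45
tool_pos: [430.1, 306.0, 138.5]
ee_rot: [3.141, 0.002, 2.705]
ft_force: [-1.4, -3.9, 6.4]
finger_gap: 0.729
finger_force: 10.6
```

Guard is on the plate. Releasing slowly.

Request:
move_arm(plan=[0,0,0,0,0,-0.06,-0.48,0,0,0,0,0,0,-0.54,0,0,0,0,0,0,-0.6,0,0,0,0,0,0,-0.8,0,0,0,0,0,0,-1,0,0,0,0,0,0,-1,0,0,0,0,0,0,-1,0,0,0,0,0,0,-1])

```text
time: 39.45
tool_pos: [429.6, 306.5, 137.9]
ee_rot: [3.142, 0.0, 2.706]
ft_force: [0.1, 0.7, -0.4]
finger_gap: 0.999
finger_force: 0.0
```

Request:
move_arm(plan=[0,0,0,0,0,-0.2,-1,0,0,0,0,0,-0.4,-1,0,0,0,0,0,-0.5,-1,0,0,0,0,0,-0.7,-1,0,0,0,0,0,-0.7,-1,0,0,0,0,0,-0.7,-1,0,0,0,0,0,-0.8,-1,0,0,0,0.8,0,-0.5,-1,0,0,0,1,0,0,-1,0,0,0,1,0,0,-1,0,0,0,1,0,0,-1,0,0,0,1,0,0,-1,0,0,0,0.6,0,0,-1,0,0,0,0,0,0,-1])

```text
time: 41.2
tool_pos: [306.2, 363.9, 250.9]
ee_rot: [3.141, 0.0, 2.708]
ft_force: [-0.4, -0.0, 0.1]
finger_gap: 1.002
finger_force: 0.0
```

```bash
python3 - <<'E'
from h import *
s=snap("side","s16");t=snap("top","t16");o=ctrl.observe();print(o["time"],o["tool_pos"],o["ft_force"])
a=cv2.cvtColor(cv2.imread("pics/side0.png"),6).astype(int);g=cv2.cvtColor(s,6).astype(int)
for r in range(150,184,2): print(r,a[r,183:201],g[r,183:201])
gt=cv2.cvtColor(t,6).astype(int);print("top hub 246..286")
for r in range(170,206): print(r,' '.join('%3d'%v for v in gt[r,246:286]))
E
```

```text
41.3 [307.34566512 363.44124375 250.50962735] [-0.58100631 -0.44241672 -0.09351368]
150 [143 165 152 116  91  95  90  83 106 123 125 127 124 128 126 125 126 125] [145 163 153 117  90  99  95 100 115 137 137 139 137 140 139 137 138 136]
152 [143 159 153 119  93  94  94  88  95 106 120 119 117 119 117 116 127 126] [140 159 156 116  90  97  97 102 104 114 128 124 121 123 128 137 140 138]
154 [138 152 160 128  90  93  91  76  71  70  66  72  68  66  81 115 130 131] [139 155 158 131  93  96  90  82  69  65  63  69  69  64  95 130 142 142]
156 [138 158 164 145  94  98  96  91  68  60  69  70  69  65  77 117 142 144] [139 156 165 145  93  92  92  79  66  66  67  68  70  68  84 122 140 142]
158 [132 150 164 142  97  94  97  91  66  71  72  70  67  69  68 116 142 142] [136 149 161 143  98  94  96  84  72  67  70  63  69  72  85 124 143 143]
160 [125 127 127 121 106 108 109 113 113 111 112 111 112  94  70  96 114 104] [127 126 128 120 110 102 108 118 114 114 109 113 110  97  78  97 113 107]
162 [137 139 140 138 138 120  83  71  72  68  67  70  67  66  65  75  83  80] [137 139 138 138 138 120  
[... 6788 characters left out ...]
 145 145 145 146 143 144 144 143 144 144 145
202 111 105 105 104 101 103 102 114 134 150 157 160 162 162 160 160 161 160 159 161 161 160 159 158 162 161 157 152 146 144 145 143 143 143 143 145 144 145 144 144
203 112 113 107 102 101 100 105 122 135 130 134 143 159 159 159 160 159 161 158 160 159 159 159 161 160 159 159 156 146 144 144 145 143 146 145 142 146 143 144 145
204 134 117 109 103 102 101 100 114 118 121 140 137 145 160 160 162 163 161 160 160 158 160 159 159 158 159 158 159 151 145 145 146 144 145 145 145 141 147 167 199
205 140 121 112 113 105 103 102 101 105 114 127 136 146 158 163 160 159 160 160 158 160 160 160 160 159 158 161 159 155 146 143 145 147 144 143 141 151 184 229 243
```

Pliers match their starting picture in the rack. The ring's eyes are 37 mm apart, so it is closed, and its centre falls on the hub axis to about 1 mm. Handing in.

```bash
python3 -c "
from plant import ctrl
print(ctrl.finish_job())"
```

```text
the job is handed in; nothing more can be done
None
```

The job is handed in, with no verdict returned: the last pictures show the ring closed in the groove under the hub's head, centred to about 1 mm, and the pliers hanging upright in their rack slot; I did not re-measure the jars, bottles and forceps at the end.

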